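Nest the drawn brass cups

ROBOT

A 6-joint arm with a two-finger parallel gripper is mounted at the origin on the work surface. World frame = base frame: x ahead of the robot, y to its left, z up, the work surface at z = 0. Lengths are in m, angles in rad, forces in N, time in s.
With the tool pointing down it reaches from about 0.2 to 0.875 m from the base axis. Payload 3.4 kg.
Tool frame: the origin (TCP) lies midway between the tips of the shut fingers; the grasp point (between the pads) lies 19 mm behind it; z points along the fingers, y is the line along which they close (so a half turn about z gives the same grasp; the last joint's range is limited). The gripper opens to 94 mm and grips with 3 to 60 N. Pads are 16 mm wide; open, the fingers measure 119 mm over their backs; the gripper's body (75 mm by 177 mm) begins 78 mm behind the grasp point.
Start: joints at [1.142, 0.276, 1.505, -0, 1.361, -0.121], TCP at [0.174, 0.548, 0.205] pointing down, gripper open.
Joint ranges: [-2.89, 2.89], [-0.75, 2.08], [0.22, 2.7], [-1.18, 4.32], [0.11, 2.71], [-2.7, 2.7]. Speed limits (rad/s): [2.57, 2.57, 3.14, 3.14, 3.14, 3.14].

INTERFACE

Orientations are given as a unit quaternion [x, y, z, w].
In Python, from plant import robot gives the robot as it stands.
- The arm moves only by the tool arm_command, never from a script. Its arguments are lists of equal length, an entry for each row: "jaw": the opening, from -1 (shut) to 1 (fully open); "linear": the shift along the tool's x, y, z in cm, a list of three; "turn": the turn about the tool's z in degrees. A call has 1 to 10 rows; each row shifts and turns the commanded pose from where the row before left it, along the tool's axes as they then stand; what a row does not reach is not made up. A row lasts 1/12 s, in which the tool goes at most 41.7 mm and 7.16 degrees, less where a joint would pass 70% of its speed; a pose out of reach is approached as far as the arm can. A call with a gripper value outside its range is refused whole. The fingers move at their own pace and stop on an object; "grip_force" is the grip in N (left out, the last holds). Time passes only in rows, so rows that do not move let the fingers close. It gives the time, the measured TCP pose, the force, the opening and the grip force at its end, in the units of the state.
- robot.get_state(): the state, without advancing time (a new reading comes with each control period).
- robot.capture(name): name is "scene" or "top"; returns a dict with "pixels" (420x560x3 uint8, red, green, blue), "fx", "fy", "cx", "cy" (pixels), "rvec" (rotation vector, rad) and "tvec" (3), from world to camera coordinates, as OpenCV has them. Camera axes: x right, y down, z forward; pixel columns grow to the right and rows downward; lengths in m; the calibration is good to about 2 mm. A picture is of the moment at which its call begins. There is no depth.
- robot.close_job(): hands the job in; it is judged then, once.
The state is a dict: "time": time; "q": joint angles; "joint_vel": joint speeds; "joint_torque": joint torques, N m; "eef_pos": TCP position; "ee_rot": TCP orientation; "wrist_force": force on the tool from outside, world axes, zero at the start; "torque": the same for the moment, N m; "gripper_width": opening from 0.0 (shut) to 1.0 (fully open); "gripper_force": force on a finger pad.
Only numpy, scipy, OpenCV 4.12 (cv2) and the standard library are available. Lean on these libraries where they do the work, as an engineer would, in place of code of your own. Each camera call takes 0.05 s, during which the arm holds its last target. There are 200 camera calls.

TASK

Take the round file out of the widest brass cup and stand it in the square tool pot. Then lift the middle cup out of its sloping cradle and lower it, upright and without dropping it, right down into the widest cup, and last do the same with the narrowest cup, nesting it inside the middle one. Keep the widest cup standing on the bench and leave the other things on the bench where they are.

Things in the scene. Friction and masses are not known exactly. Their poses are not given: they have to be found in the camera images.
- wide_cup: plain brass cup, open on top, straight wall 3 mm thick, floor 4 mm thick, lower edge bevelled 5 mm; outside diameter 84 mm, height 90 mm. Origin: centre of its underside; z: its axis, towards the mouth. The widest and lowest of the three; stands loose and upright on the bench, with the file in it.
- middle_cup: plain brass cup, open on top, straight wall 3 mm thick, floor 4 mm thick, lower edge bevelled 5 mm; outside diameter 62 mm, height 118 mm. Origin: centre of its underside; z: its axis, towards the mouth. Starts tilted 30 degrees in a cradle. Nested, it stands on the floor of the wide cup and sticks out 32 mm above its rim.
- narrow_cup: plain brass cup, open on top, straight wall 3 mm thick, floor 4 mm thick, lower edge bevelled 5 mm; outside diameter 44 mm, height 146 mm. Origin: centre of its underside; z: its axis, towards the mouth. Narrowest and tallest. Starts tilted 30 degrees in the other cradle. Nested, it stands on the floor of the middle cup and sticks out 32 mm above its rim.
- cradle_m: fixed wooden cradle on a 130 by 90 mm foot: a V-trough, 60 mm long, on a floor leaning 30 degrees, open to its +x side. It holds the middle cup tilted 30 degrees from upright, the cup's mouth leaning to the cradle's -x. Origin: on the bench under the centre of the cup's foot, the foot standing 50 mm above; x: along the foot, z: up.
- cradle_n: fixed wooden cradle on a 130 by 90 mm foot: a V-trough, 60 mm long, on a floor leaning 30 degrees, open to its +x side. It holds the narrow cup tilted 30 degrees from upright, the cup's mouth leaning to the cradle's -x. Origin: on the bench under the centre of the cup's foot, the foot standing 50 mm above; x: along the foot, z: up.
- file: round steel file with a round wooden handle, 200 mm long, leaning about 37 degrees in the wide cup with the handle up and out. Steel 10 mm in diameter for the first 115 mm, handle 21 to 24 mm in diameter from there to the end. Origin: centre of the steel tip; z: its axis, towards the handle.
- file_handle (a point): point on the file's axis in the middle of its handle, 160 mm from the tip; axes as the file's.
- tool_pot: fixed square aluminium pot, open at the top, outside 66 by 66 mm, walls 4 mm, 105 mm high, on a 90 by 90 mm foot plate 6 mm thick. Inside floor 6 mm above the bench. Origin: centre of its underside; z: up.
- flange: bystander: brass flange 60 mm wide with an upright stem, 50 mm high. Origin: centre of its underside.
- mallet: bystander: hammer 280 mm long lying on the bench along its x axis.
- strip: bystander: brass strip 180 by 24 by 8 mm lying on the bench along its x axis. Origin: centre of its underside.
- tin: bystander: yellow tin 90 mm in diameter, 100 mm high. Origin: centre of its underside.
- jar: bystander: white jar 68 mm in diameter, 80 mm high. Origin: centre of its underside.
- collar: bystander: steel collar 44 mm in diameter, 28 mm high. Origin: centre of its underside.
Things that resemble listed ones, but are neither listed nor needed, are in the scene too. Leave any black or green look-alike of the narrow_cup alone.

How it is judged:
On the way, in this order (a step that is already met when the one before it is completed fails the run):
1. the file stands released in the tool pot (x of file in the frame of tool_pot between -0.04 and 0.04 m and y of file in the frame of tool_pot between -0.04 and 0.04 m and z of file in the frame of tool_pot below 0.05 m and angle between file's own z axis and vertical below 0.8 rad and contact force between file and the fingers below 0.2 N), for 0.2 s.
2. the middle cup stands upright on the floor of the wide cup, released (horizontal distance between middle_cup and wide_cup below 0.012 m and z of middle_cup in the frame of wide_cup between -0.005 and 0.012 m and angle between each of middle_cup, wide_cup's own z axis and vertical below 0.17 rad and contact force between middle_cup and the fingers below 0.2 N), for 0.2 s.
3. the narrow cup stands upright on the floor of the middle cup, released (horizontal distance between narrow_cup and middle_cup below 0.012 m and z of narrow_cup in the frame of middle_cup between -0.005 and 0.012 m and angle between each of narrow_cup, middle_cup's own z axis and vertical below 0.17 rad and contact force between narrow_cup and the fingers below 0.2 N), for 0.2 s.
At the end, for the whole second after the job is handed in: File in the tool pot (tip under 50 mm above the bench, under 45 degrees from upright). Wide cup on the bench, middle cup in it, narrow cup in the middle one: each origin less than 12 mm above and 12 mm beside the next one's, all within 9.7 degrees of upright. All at rest (x of file in the frame of tool_pot between -0.04 and 0.04 m and y of file in the frame of tool_pot between -0.04 and 0.04 m and z of file in the frame of tool_pot below 0.05 m and angle between file's own z axis and vertical below 0.8 rad and horizontal distance between middle_cup and wide_cup below 0.012 m and z of middle_cup in the frame of wide_cup between -0.005 and 0.012 m and angle between each of middle_cup, wide_cup, narrow_cup, middle_cup's own z axis and vertical below 0.17 rad and horizontal distance between narrow_cup and middle_cup below 0.012 m and z of narrow_cup in the frame of middle_cup between -0.005 and 0.012 m and height (world z) of wide_cup below 0.006 m and linear speed of each of file, wide_cup, middle_cup, narrow_cup below 0.03 m/s); the robot touches nothing.
It fails at once if the middle cup is dropped into the wide cup instead of being lowered (it moves faster than 0.6 m/s inside it) (horizontal distance between middle_cup and wide_cup below 0.02 m and z of middle_cup in the frame of wide_cup below 0.09 m and linear speed of middle_cup above 0.6 m/s).
It fails at once if the narrow cup is dropped into the middle cup instead of being lowered (it moves faster than 0.6 m/s inside it) (horizontal distance between narrow_cup and middle_cup below 0.02 m and z of narrow_cup in the frame of middle_cup below 0.118 m and linear speed of narrow_cup above 0.6 m/s).
It fails at once if the wide cup is tipped by more than 35 degrees (angle between wide_cup's own z axis and vertical above 0.61 rad).
It fails at once if a bystander is moved by more than 40 mm (distance of any of flange, mallet, strip, tin, jar, collar from where it was at the start of the episode above 0.04 m).
It also fails if it takes over 72 s, if anything falls off the work surface, if the arm or the gripper's body presses on something with over 40 N, if the wrist force passes 120 N, or if a joint passes its speed limit or range.

## Working session

There is one attempt and no reset: what is moved stays moved. The work goes in short steps, Python scripts to look and compute and a tool call to move; the robot and the scene stay as the last step left them, time stands still between calls to the robot, and variables do not carry over. Pictures are saved under pics/ and viewed, at most 10 in all, crops included, and the job is handed in when it is done.

Besides the shell and the picture viewer there is one more tool, called after ">>>" in YAML: its name, and indented under it one key for each argument. arm_command: Moves the arm, as the interface text tells. Its arguments: {"type":"object","properties":{"jaw":{"type":"array"},"linear":{"type":"array"},"turn":{"type":"array"},"grip_force":{"type":"number"}},"required":["jaw","linear","turn"]}

```bash
ls; mkdir -p pics; python3 - <<'E'
from plant import robot
import cv2,numpy as np
for n in ("scene","top"):
    c=robot.capture(n); cv2.imwrite(f"pics/{n}0.png",cv2.resize(c["pixels"][:,:,::-1],(800,600),interpolation=cv2.INTER_CUBIC)); cv2.imwrite(f"{n}0_raw.png",c["pixels"][:,:,::-1])
    R=cv2.Rodrigues(np.array(c["rvec"]))[0]; print(n,c["fx"],c["fy"],c["cx"],c["cy"],"pos",-R.T@np.array(c["tvec"]).ravel(),"fwd",R[2],"right",R[0])
print(robot.get_state())
E
```

```text
pics
scene 507.6685223494646 507.6685223494646 282.33804423424294 207.67196622504463 pos [1.19958071 0.5333152  1.01058993] fwd [-0.56881589 -0.43025834 -0.70094668] right [-0.61655236  0.78712661  0.01717248]
top 523.8025529809789 523.8025529809789 277.51155133793793 198.42345654313343 pos [ 0.34674676 -0.01007884  1.34772368] fwd [ 0.09918458 -0.00141668 -0.99506804] right [ 0.02705344 -0.9996255   0.00411975]
{'time': 0.1, 'q': array([ 1.14201759e+00,  2.76514382e-01,  1.50594177e+00, -2.63311308e-05,
        1.36072036e+00, -1.21017042e-01]), 'joint_vel': array([-0.00035955, -0.00092893, -0.00116978, -0.00115845,  0.00076567,
        0.0001954 ]), 'joint_torque': array([ 3.68936780e-04, -4.05457449e+01, -2.37778580e+01,  7.00984010e-02,
        2.99032428e-02, -2.81259577e-05]), 'eef_pos': array([0.17400228, 0.54752816, 0.20472697]), 'ee_rot': array([ 1.53271497e-01,  9.88183799e-01, -7.65687998e-04, -2.02577223e-04]), 'wrist_force': array([-0.32921534, -0.44227846,  0.10298204]), 'torque': array([ 0.01529254, -0.00316003, -0.03511944]), 'gripper_force': 0.0, 'gripper_width': 1.0007545177832453}
```

View pics/scene0.png

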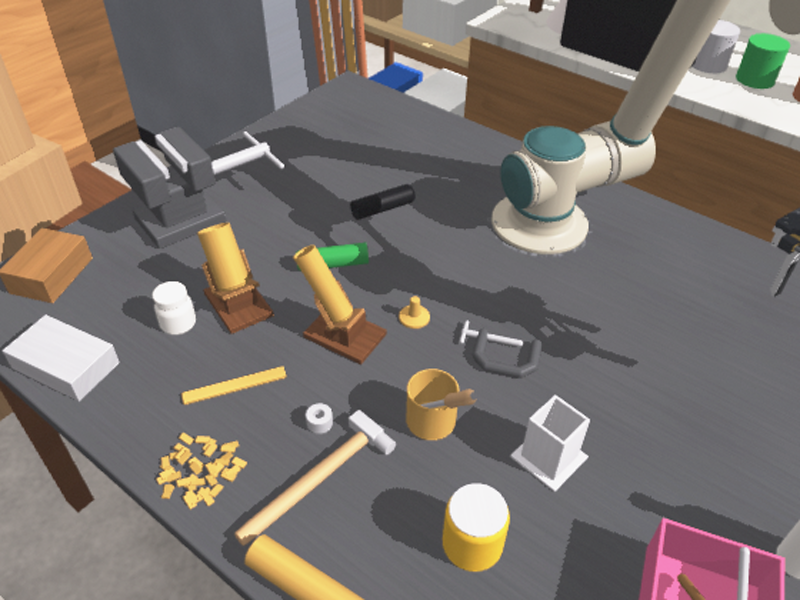

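View pics/top0.png

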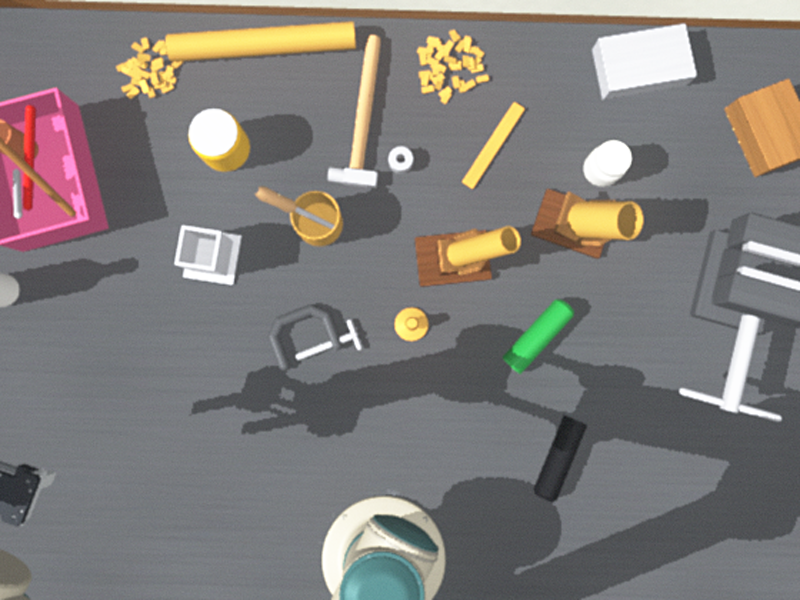

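The top view (800 px scale) shows the wide cup rim around (317,218), the file handle end at (260,193) and the pot mouth at (200,248). The narrow cup's mouth is at (511,239) and the middle cup's at (629,220). I'll crop in to measure these.

```bash
cat > h.py <<'E'
import cv2,numpy as np
from plant import robot
def cam(n):
    c=robot.capture(n); R=cv2.Rodrigues(np.array(c["rvec"]))[0]; t=np.array(c["tvec"]).ravel()
    K=np.array([[c["fx"],0,c["cx"]],[0,c["fy"],c["cy"]],[0,0,1]]); return c["pixels"],K,R,t
def ray(C,p):
    _,K,R,t=C; return -R.T@t, R.T@np.linalg.inv(K)@np.array([p[0],p[1],1.])
def plane(C,p,z):
    o,d=ray(C,p); return o+d*(z-o[2])/d[2]
def tri(C1,p1,C2,p2):
    o1,d1=ray(C1,p1);o2,d2=ray(C2,p2)
    s=np.linalg.lstsq(np.c_[d1,-d2],o2-o1,rcond=None)[0]
    a,b=o1+s[0]*d1,o2+s[1]*d2; return (a+b)/2,np.linalg.norm(a-b)
def crop(C,x0,y0,x1,y1,s,name):
    im=cv2.resize(C[0][y0:y1,x0:x1,::-1],None,fx=s,fy=s,interpolation=cv2.INTER_CUBIC)
    for x in range((x0//20+1)*20,x1,20): cv2.putText(im,str(x),(int((x-x0)*s),8),0,.3,(255,255,255)); cv2.line(im,(int((x-x0+.5)*s),10),(int((x-x0+.5)*s),16),(255,255,255))
    for y in range((y0//20+1)*20,y1,20): cv2.putText(im,str(y),(0,int((y-y0+.5)*s)+4),0,.3,(255,255,255))
    cv2.imwrite("pics/"+name,im)
E
python3 - <<'E'
from h import *
T=cam("top");S=cam("scene")
crop(T,115,110,460,220,2.3,"topc.png");crop(S,135,145,425,345,2.75,"scc.png")
for n,C in(("top",T),("scene",S)):
    h=cv2.cvtColor(C[0],cv2.COLOR_RGB2HSV); m=cv2.inRange(h,(14,110,70),(30,255,255))
    k,l,st,ce=cv2.connectedComponentsWithStats(m)
    for i in range(1,k):
        if st[i,4]>250: print(n,st[i],ce[i].round(1))
E
```

```text
top [  81   15  168   54 3460] [160.6  34.2]
top [ 292   21   47   45 1006] [312.3  41.6]
top [ 507   55   53   69 2459] [537.2  88.3]
top [324  72  43  60 670] [345.  101.3]
top [133  82  42  38 505] [160.5 107.3]
top [  0  98  52  53 258] [ 24.4 123.8]
top [203 134  37  38 938] [221.9 152.6]
top [ 387  135   64   38 1675] [418.7 154.1]
top [ 306  159   59   34 1313] [333.  174.2]
top [276 215  24  24 437] [287.7 226.5]
scene [   0    0   68  153 4622] [28.  62.2]
scene [224   0  11  56 266] [228.7  26.4]
scene [239   0  10  51 276] [243.8  24.7]
scene [ 325   27  113   71 4081] [372.5  65.6]
scene [ 437   75  123   94 5622] [505.3 120.8]
scene [   0  114   65   98 2908] [ 27.9 173. ]
scene [ 139  156   42   54 1365] [157.2 183.4]
scene [ 205  172   50   59 1200] [228.4 202.8]
scene [279 207  22  23 324] [289.7 219.9]
scene [127 257  73  26 634] [162.8 269.3]
scene [ 285  258   36   50 1384] [301.2 282.6]
scene [ 110  309   63   47 1110] [140.7 331.2]
scene [ 310  350   47   50 1089] [330.3 382.2]
scene [ 172  374   82   46 1694] [205.2 400.6]
```

View pics/topc.png

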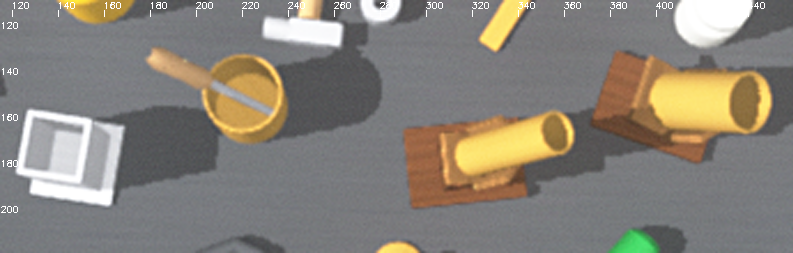

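View pics/scc.png

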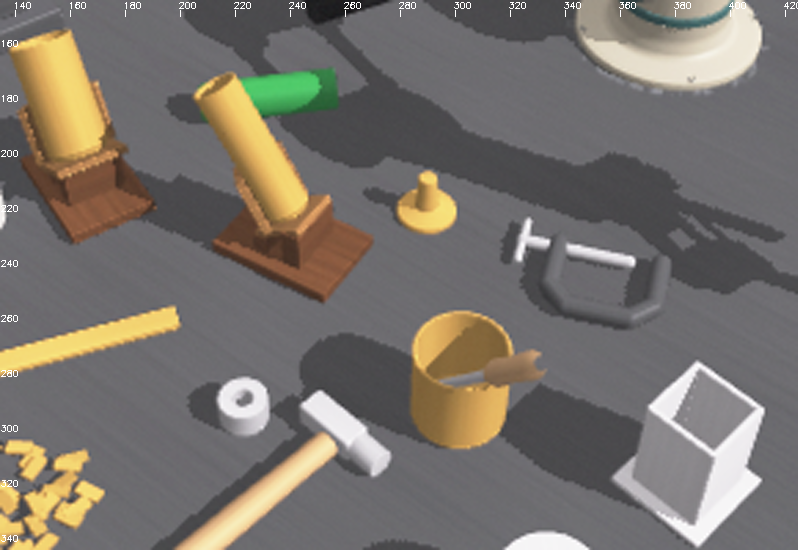

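Crops show (raw px) the wide rim centre at about (221,151) in the top view. Mouths: narrow top (357.6,167.4) / scene (213.9,175.5), middle top (441,154.3) / scene (149.9,160.3). Pot mouth centre is at (138.9,173.7) in the top view, and the file handle runs from (181,134) to (207.6,147.4).

```bash
cat > m.py <<'E'
from h import *
T=cam("top");S=cam("scene")
t=lambda x,y:(115+x/2.3-.3,110+y/2.3-.3)
s=lambda x,y:(135+x/2.75-.3,145+y/2.75-.3)
np.set_printoptions(precision=4,suppress=True)
print("wide T",plane(T,t(244,95),.09),"left/right",plane(T,t(203,95),.09),plane(T,t(285,95),.09),"S", plane(S,s(462,355),.09))
print("narrow mouth",tri(T,t(558,132),S,s(217,84)))
print("middle mouth",tri(T,t(750,102),S,s(41,42)))
for n,a,b,L,m in(("n",(413,207),(526,195),.146,tri(T,t(558,132),S,s(217,84))[0]),("m",(593,123),(697,161),.118,tri(T,t(750,102),S,s(41,42))[0])):
    A,B=plane(T,t(*a),.012),plane(T,t(*b),.012); d=(B-A)/np.linalg.norm(B-A)   # towards the mouth
    print(n,"len",np.linalg.norm(B-A),"yaw mouth",np.degrees(np.arctan2(d[1],d[0])),"foot xy",m[:2]-L*.5*d[:2],"mouth z expect",.05+L*.866)
for p in((29,109),(91,122),(82,182),(17,173),(55,146.5)): print("pot",plane(T,t(*p),.105))
print("file end",tri(T,t(152,56),S,s(543,364)),"junction",tri(T,t(213,86),S,s(487,378)))
E
python3 m.py
```

```text
wide T [0.5843 0.1293 0.09  ] left/right [0.5831 0.1726 0.09  ] [0.5855 0.0859 0.09  ] S [0.5929 0.1374 0.09  ]
narrow mouth (array([ 0.5385, -0.1886,  0.1733]), np.float64(0.005297847937822596))
middle mouth (array([ 0.5791, -0.387 ,  0.146 ]), np.float64(0.004884728450741785))
n len 0.12684718232564748 yaw mouth -82.33988462142791 foot xy [ 0.5288 -0.1162] mouth z expect 0.17643599999999998
m len 0.1234515388264744 yaw mouth -108.81298810634756 foot xy [ 0.5982 -0.3311] mouth z expect 0.152188
pot [0.5604 0.3512 0.105 ]
pot [0.5485 0.2859 0.105 ]
pot [0.4853 0.2921 0.105 ]
pot [0.4928 0.36   0.105 ]
pot [0.5217 0.322  0.105 ]
file end (array([0.6072, 0.2179, 0.1579]), np.float64(0.005410359358193684)) junction (array([0.5943, 0.1639, 0.0821]), np.float64(0.0009388187675160544))
```

```bash
cat >> h.py <<'E'
from scipy.spatial.transform import Rotation as Ro
def plan(tcp,ang,st=None):
    """turn (deg about tool z, done first), then shift cm in the turned tool axes; ang = world heading of closing axis, deg"""
    st=st or robot.get_state(); R=Ro.from_quat(st["ee_rot"]).as_matrix()
    y=np.degrees(np.arctan2(R[1,1],R[0,1])); d=(y-ang+90)%180-90   # tool z down: +turn = clockwise from above
    R2=R@Ro.from_euler("z",d,degrees=True).as_matrix()
    print("y-head %.1f turn %.1f (or %.1f) q6 %.2f shift cm"%(y,d,d-180*np.sign(d),st["q"][5]),(R2.T@(np.array(tcp)-st["eef_pos"])*100).round(2))
def world(v,st=None):
    "world shift m -> tool cm now"
    st=st or robot.get_state(); return (Ro.from_quat(st["ee_rot"]).as_matrix().T@np.array(v)*100).round(2)
E
python3 - <<'E'
from h import *
T=cam("top"); np.set_printoptions(precision=4,suppress=True)
t=lambda x,y:(115+x/2.3-.3,110+y/2.3-.3)
e=plane(T,t(152,56),.165);j=plane(T,t(213,86),.10);p=plane(T,t(272,111),.02)
print(e,j,p)
d=e-j; print(np.linalg.norm(d),np.degrees(np.arctan2(d[1],d[0])),np.degrees(np.arctan2(*(e-p)[[1,0]])))
g=j+(e-j)*45/85; print("grip",g)
a=np.degrees(np.arctan2(*(e-p)[[1,0]]))
plan(g+[0,0,.05-.019],a-90); plan(g-[0,0,.019],a-90)
E
```

```text
[0.607  0.2142 0.165 ] [0.591  0.1611 0.1   ] [0.5803 0.1051 0.02  ]
0.085452710606874 73.29993231105108 76.22963226061209
grip [0.5995 0.1892 0.1344]
y-head 72.4 turn 86.1 (or -93.9) q6 -0.12 shift cm [-24.71  49.85   3.99]
y-head 72.4 turn 86.1 (or -93.9) q6 -0.12 shift cm [-24.71  49.85   8.99]
```

>>> arm_command:
  jaw: [1, 1, 1, 1, 1, 1, 1, 1, 1, 1]
  linear:
    - [0, 0, 0]
    - [0, 0, 0]
    - [0, 0, 0]
    - [0, 0, 0]
    - [0, 0, 0]
    - [0, 0, 0]
    - [0, 0, 0]
    - [0, 0, 0]
    - [0, 0, 0]
    - [0, 0, 0]
  turn: [7, 7, 7, 7, 7, 7, 7, 7, 7, 7]

```text
time: 1.18
eef_pos: [0.1742, 0.548, 0.2055]
ee_rot: [0.695, 0.719, 0.0, -0.0]
wrist_force: [-0.7, -0.6, -0.9]
gripper_width: 0.997
gripper_force: 0.0
```

>>> arm_command:
  jaw: [1, 1, 1, 1, 1, 1, 1, 1, 1, 1]
  linear:
    - [0, 0, 0]
    - [0, 0, 0]
    - [0, 0, 0]
    - [-1, 2, 0]
    - [-1.5, 3, 0]
    - [-1.5, 3, 0]
    - [-1.5, 3, 0]
    - [-1.5, 3, 0]
    - [-1.5, 3, 0]
    - [-1.5, 3, 0]
  turn: [7, 7, 2, 0, 0, 0, 0, 0, 0, 0]

```text
time: 2.02
eef_pos: [0.346, 0.4025, 0.2056]
ee_rot: [0.786, 0.618, 0.0, -0.0]
wrist_force: [0.0, 0.7, 0.8]
gripper_width: 1.002
gripper_force: 0.0
```

>>> arm_command:
  jaw: [1, 1, 1, 1, 1, 1, 1, 1, 1, 1]
  linear:
    - [-1.5, 3, 0]
    - [-1.5, 3, 0]
    - [-1.5, 3, 0]
    - [-1.5, 3, 0]
    - [-1.5, 3, 0]
    - [-1.5, 3, 0]
    - [-1.5, 3, 0]
    - [-1.5, 3, 0]
    - [-1.5, 3, 0]
    - [-1, 2, 0]
  turn: [0, 0, 0, 0, 0, 0, 0, 0, 0, 0]

```text
time: 2.85
eef_pos: [0.595, 0.192, 0.2053]
ee_rot: [0.787, 0.617, 0.0, 0.001]
wrist_force: [0.1, 0.6, 0.3]
gripper_width: 1.0
gripper_force: 0.0
```

```bash
python3 - <<'E'
from h import *
print(robot.get_state()["eef_pos"]); plan([.5995,.1892,.1344-.019],-13.8)
E
```

```text
[0.59501931 0.19200794 0.20527896]
y-head -13.7 turn 0.1 (or -179.9) q6 0.44 shift cm [-0.16  0.49  8.99]
```

>>> arm_command:
  jaw: [1, 1, 1, 1, 1, -1, -1, -1, -1, -1]
  linear:
    - [-0.1, 0.4, 2]
    - [0, 0, 3]
    - [0, 0, 3]
    - [0, 0, 1]
    - [0, 0, 0]
    - [0, 0, 0]
    - [0, 0, 0]
    - [0, 0, 0]
    - [0, 0, 0]
    - [0, 0, 0]
  turn: [0, 0, 0, 0, 0, 0, 0, 0, 0, 0]
  grip_force: 12

```text
time: 3.68
eef_pos: [0.597, 0.1928, 0.1168]
ee_rot: [0.786, 0.618, 0.001, 0.001]
wrist_force: [-0.2, 0.3, -0.4]
gripper_width: 0.68
gripper_force: 0.0
```

>>> arm_command:
  jaw: [-1, -1, -1, -1, -1, -1, -1, -1, -1, -1]
  linear:
    - [0, 0, 0]
    - [0, 0, 0]
    - [0, 0, -1]
    - [0, 0, -2]
    - [0, 0, -2]
    - [0, 0, -2]
    - [0, 0, -2]
    - [0, 0, -2]
    - [0, 0, -2]
    - [0, 0, -3]
  turn: [0, 0, 0, 0, 0, 0, 0, 0, 0, 0]

```text
time: 4.52
eef_pos: [0.5951, 0.1922, 0.2756]
ee_rot: [0.786, 0.618, -0.001, -0.001]
wrist_force: [0.4, 0.1, -0.5]
gripper_width: 0.006
gripper_force: 0.0
```

```bash
python3 - <<'E'
from h import *
S=cam("scene");T=cam("top");crop(S,260,120,460,340,2.7,"f1.png")
print(robot.get_state()["eef_pos"]); plan([.5217,.322,.28],-13.8)
E
```

```text
[0.59881061 0.19301878 0.28162464]
y-head -13.6 turn 0.2 (or -179.8) q6 0.44 shift cm [ 10.69 -10.57   0.11]
```

View pics/f1.png

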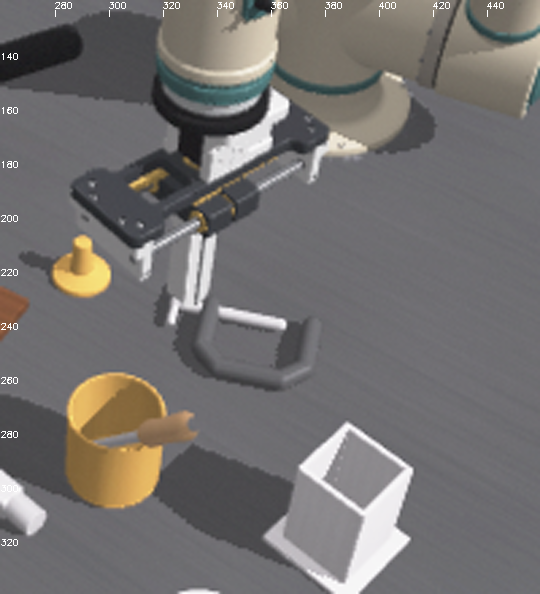

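The jaw was still closing when I lifted, so it came up empty. The file is undisturbed, handle still at (318,279) in the scene view. I'll open, go back down and wait longer.

>>> arm_command:
  jaw: [0.3, 0.3, 0.3, 0.3, 0.3, 0.3, 0.3, 0.3, 0.3, 0.3]
  linear:
    - [0, 0.2, 0]
    - [0, 0, 0]
    - [0, 0, 0]
    - [0, 0, 0]
    - [0, 0, 0]
    - [0, 0, 0]
    - [0, 0, 1.5]
    - [0, 0, 2]
    - [0, 0, 2]
    - [0, 0, 1]
  turn: [0, 0, 0, 0, 0, 0, 0, 0, 0, 0]

```text
time: 5.45
eef_pos: [0.5969, 0.1917, 0.2078]
ee_rot: [0.786, 0.618, -0.002, -0.001]
wrist_force: [0.2, 0.4, 0.0]
gripper_width: 0.644
gripper_force: 0.0
```

>>> arm_command:
  jaw: [0.3, 0.3, 0.3, 0.3, 0.3, 0.3, 0.3, -1, -1, -1]
  linear:
    - [0, 0, 0]
    - [0, 0, 2.2]
    - [0, 0, 3]
    - [0, 0, 3]
    - [0, 0, 2]
    - [0, 0, 0]
    - [0, 0, 0]
    - [0, 0, 0]
    - [0, 0, 0]
    - [0, 0, 0]
  turn: [0, 0, 0, 0, 0, 0, 0, 0, 0, 0]

```text
time: 6.28
eef_pos: [0.5996, 0.1923, 0.1106]
ee_rot: [0.786, 0.618, 0.002, 0.001]
wrist_force: [0.2, 0.2, -0.2]
gripper_width: 0.472
gripper_force: 0.0
```

>>> arm_command:
  jaw: [-1, -1, -1, -1, -1, -1, -1, -1, -1]
  linear:
    - [0, 0, 0]
    - [0, 0, 0]
    - [0, 0, 0]
    - [0, 0, 0]
    - [0, 0, 0]
    - [0, 0, 0]
    - [0, 0, 0]
    - [0, 0, 0]
    - [0, 0, 0]
  turn: [0, 0, 0, 0, 0, 0, 0, 0, 0]

```text
time: 7.03
eef_pos: [0.5982, 0.1921, 0.1085]
ee_rot: [0.786, 0.618, 0.0, -0.0]
wrist_force: [-0.2, 0.3, 1.7]
gripper_width: 0.226
gripper_force: 11.8
```

>>> arm_command:
  jaw: [-1, -1, -1, -1, -1, -1, -1, -1, -1, -1]
  linear:
    - [0, 0, -1]
    - [-0.5, 0, -1.5]
    - [-0.7, 0, -1.5]
    - [-0.7, 0, -1.5]
    - [-0.7, 0, -1.5]
    - [-0.7, 0, -1.5]
    - [-0.7, 0, -2]
    - [0, 0, -2]
    - [0, 0, -2]
    - [0, 0, -2]
  turn: [0, 0, 0, 0, 0, 0, 0, 0, 0, 0]

```text
time: 7.87
eef_pos: [0.5886, 0.1529, 0.2749]
ee_rot: [0.786, 0.618, 0.0, 0.0]
wrist_force: [0.2, 0.8, -1.5]
gripper_width: 0.234
gripper_force: 11.9
```

>>> arm_command:
  jaw: [-1, -1]
  linear:
    - [0, 0, -2]
    - [0, 0, 0]
  turn: [0, 0]

```text
time: 8.03
eef_pos: [0.5908, 0.1534, 0.2983]
ee_rot: [0.786, 0.618, 0.004, 0.002]
wrist_force: [0.5, 0.2, 0.2]
gripper_width: 0.235
gripper_force: 12.0
```

```bash
python3 - <<'E'
from h import *
S=cam("scene");T=cam("top");crop(S,240,110,440,330,2,"f2.png");crop(T,120,90,320,210,2,"f2t.png")
a,b=cv2.imread("pics/f2.png"),cv2.imread("pics/f2t.png");im=np.zeros((440,800,3),np.uint8);im[:440,:400]=a;im[:240,400:]=b;cv2.imwrite("pics/f2b.png",im)
print(robot.get_state()["eef_pos"]); plan([.5217,.322,.28],-13.8)
E
```

```text
[0.58896888 0.15311201 0.29390137]
y-head -13.6 turn 0.2 (or -179.8) q6 0.38 shift cm [ 14.8  -10.56   1.38]
```

View pics/f2b.png

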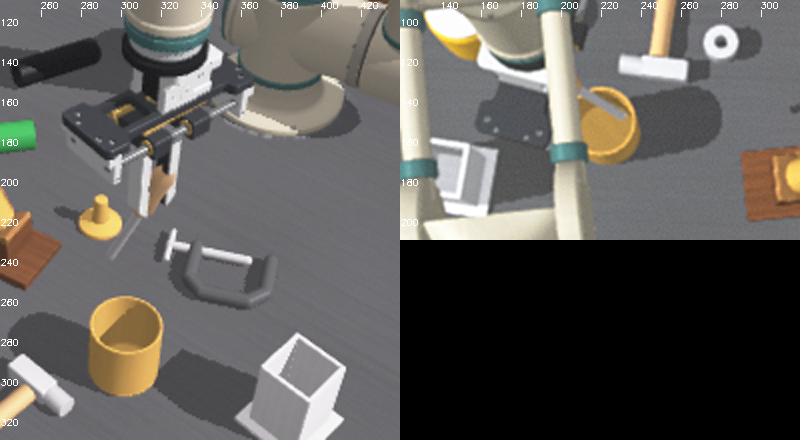

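File is held, still tilted about 37°: tip at scene (295,239) and top (233,148). The wide cup has not moved. I'll lower the tip into the pot, using its wall to bring the file upright.

```bash
python3 - <<'E'
from h import *
S=cam("scene");T=cam("top");p,g=tri(S,(295,239),T,(233,148));print(p,g)
st=robot.get_state();R=Ro.from_quat(st["ee_rot"]).as_matrix()
print("tip in tool cm",R.T@(p-st["eef_pos"])*100,"tcp",st["eef_pos"])
print("pot ctr from tip",R.T@(np.array([.522,.322,p[2]])-p)*100)
c=[np.array(v) for v in((.5604,.3512),(.5485,.2859),(.4853,.2921),(.4928,.36))]
print("pot centre",sum(c)/4, [np.degrees(np.arctan2(*(c[(i+1)%4]-c[i])[::-1])) for i in range(4)])
E
```

```text
[0.57614278 0.09568777 0.1655375 ] 0.005852358211351851
tip in tool cm [-5.83603998  0.22729765 12.64790157] tcp [0.58801624 0.15298025 0.29196787]
pot ctr from tip [ 2.07169087e+01 -1.05969950e+01  6.49231468e-03]
pot centre [0.52175 0.3223 ] [np.float64(-100.32800875540877), np.float64(174.3971393200192), np.float64(83.69685692627087), np.float64(-7.416913719138369)]
```

>>> arm_command:
  jaw: [-1, -1, -1, -1, -1, -1, -1, -1, -1, -1]
  linear:
    - [1, -0.6, 0]
    - [2, -1.1, 0]
    - [2.3, -1.3, 0]
    - [2.3, -1.3, 0]
    - [2.3, -1.3, 0]
    - [2.3, -1.3, 0]
    - [2.3, -1.3, 0]
    - [2.2, -1.3, 0]
    - [1.5, -0.8, 0]
    - [0.7, -0.3, 0]
  turn: [0, 0, 0, 0, 0, 0, 0, 0, 0, 0]

```text
time: 9.07
eef_pos: [0.5282, 0.3648, 0.292]
ee_rot: [0.785, 0.619, -0.001, -0.001]
wrist_force: [-0.2, 0.0, -1.0]
gripper_width: 0.234
gripper_force: 11.9
```

>>> arm_command:
  jaw: [-1, -1, -1]
  linear:
    - [0, 0, 0]
    - [0, 0, 0]
    - [0, 0, 0]
  turn: [0, 0, 0]

```text
time: 9.32
eef_pos: [0.5305, 0.3609, 0.2931]
ee_rot: [0.786, 0.618, -0.001, 0.0]
wrist_force: [-0.3, -0.1, -0.8]
gripper_width: 0.234
gripper_force: 11.9
```

```bash
python3 - <<'E'
from h import *
S=cam("scene");T=cam("top");crop(S,290,100,490,340,2.4,"f3.png")
st=robot.get_state();R=Ro.from_quat(st["ee_rot"]).as_matrix();print(st["eef_pos"],"pred tip",st["eef_pos"]+R@[-.0584,.0023,.1265])
E
```

```text
[0.53075586 0.36062499 0.29343665] pred tip [0.51913514 0.30328832 0.16696308]
```

View pics/f3.png

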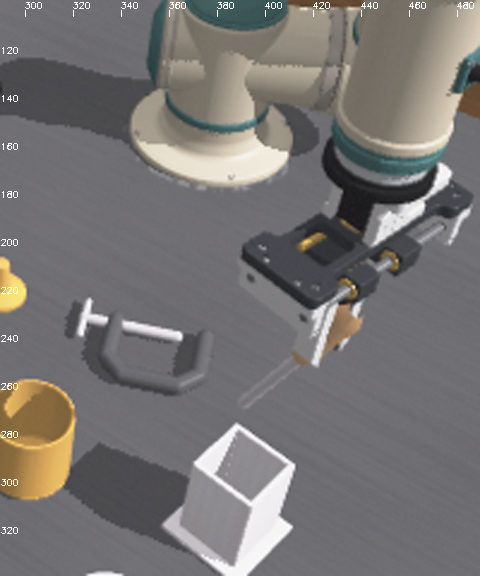

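```bash
python3 - <<'E'
from h import *
S=cam("scene");st=robot.get_state();R=Ro.from_quat(st["ee_rot"]).as_matrix()
for px,py in((391.2,268.3),(392,269)):
    o,d=ray(S,(px,py)); n=R[:,1]
    for off in(0,.003):
        p=o+d*(n@(st["eef_pos"]+n*off-o))/(n@d); print(p,R.T@(p-st["eef_pos"]))
E
```

```text
[0.51835719 0.30978976 0.17256468] [-5.23581874e-02 -8.81591892e-18  1.21009027e-01]
[0.52171366 0.3108911  0.17669374] [-0.0504928   0.003       0.11688006]
[0.51890321 0.31202545 0.17250441] [-5.00567739e-02 -1.87973552e-17  1.21068831e-01]
[0.522257   0.31311578 0.17663377] [-0.04820272  0.003       0.11693957]
```

>>> arm_command:
  jaw: [-1, -1, -1, -1, -1, -1, -1, -1, -1, -1]
  linear:
    - [-0.6, 0, 0]
    - [0, 0, 1.5]
    - [0, 0, 2]
    - [0, 0, 2]
    - [0, 0, 2]
    - [0, 0, 2]
    - [0, 0, 2]
    - [0, 0, 2]
    - [0, 0, 1.5]
    - [0, 0, 0]
  turn: [0, 0, 0, 0, 0, 0, 0, 0, 0, 0]
  grip_force: 8

```text
time: 10.3
eef_pos: [0.5271, 0.3539, 0.1405]
ee_rot: [0.786, 0.618, -0.003, -0.0]
wrist_force: [-0.9, -1.2, -0.4]
gripper_width: 0.004
gripper_force: 0.0
```

```bash
python3 - <<'E'
from h import *
S=cam("scene");T=cam("top");crop(S,290,100,490,340,2.4,"f4.png")
st=robot.get_state();print(st["eef_pos"],st["wrist_force"],st["gripper_force"])
E
```

```text
[0.52913941 0.35528953 0.14379804] [ 0.37068168 -0.23323462  0.66244813] 0.0
```

View pics/f4.png

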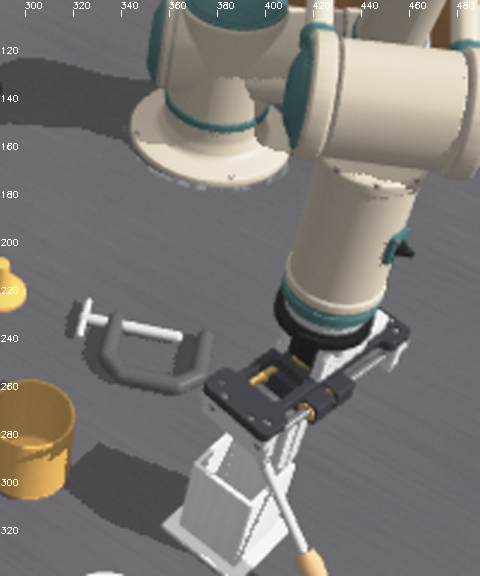

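The file slipped when I lowered the grip force. It now leans handle-down outside the pot, with the handle at crop (312,560). I'll back off and measure.

>>> arm_command:
  jaw: [-1, -1, -1, -1, -1, -1, -1, -1, -1, -1]
  linear:
    - [0, 0, -1]
    - [0, 0, -2]
    - [0, 0, -2]
    - [0, 0, -2]
    - [0, 0, -2]
    - [0, 0, -2]
    - [-2, -2, -2]
    - [-3, -2, -2]
    - [-3, -2, -2]
    - [-3, -2, 0]
  turn: [0, 0, 0, 0, 0, 0, 0, 0, 0, 0]
  grip_force: 20

```text
time: 11.23
eef_pos: [0.4265, 0.2681, 0.3199]
ee_rot: [0.786, 0.618, 0.006, 0.001]
wrist_force: [-0.2, -0.6, 1.0]
gripper_width: 0.006
gripper_force: 0.0
```

>>> arm_command:
  jaw: [0.3, 0.3, 0.3, 0.3, 0.3, 0.3, 0.3, 0.3, 0.3, 0.3]
  linear:
    - [-3, -3, 0]
    - [-3, -3, 0]
    - [-3, -3, 0]
    - [0, -3, 0]
    - [0, 0, 0]
    - [0, 0, 0]
    - [0, 0, 0]
    - [0, 0, 0]
    - [0, 0, 0]
    - [0, 0, 0]
  turn: [0, 0, 0, 0, 0, 0, 0, 0, 0, 0]

```text
time: 12.07
eef_pos: [0.2903, 0.2101, 0.3133]
ee_rot: [0.786, 0.618, -0.0, -0.0]
wrist_force: [-0.3, 0.2, 0.6]
gripper_width: 0.645
gripper_force: 0.0
```

```bash
python3 - <<'E'
from h import *
S=cam("scene");T=cam("top");crop(S,280,230,480,420,2,"a.png");crop(T,80,70,280,230,2,"b.png")
a,b=cv2.imread("pics/a.png"),cv2.imread("pics/b.png");im=np.zeros((380,800,3),np.uint8);im[:380,:400]=a;im[:320,400:]=b;cv2.imwrite("pics/f5.png",im)
for n,C in(("top",T),("scene",S)):
    h=cv2.cvtColor(C[0],cv2.COLOR_RGB2HSV); m=cv2.inRange(h,(5,60,60),(18,170,255))
    k,l,st,ce=cv2.connectedComponentsWithStats(m)
    for i in range(1,k):
        if st[i,4]>60: print(n,st[i],ce[i].round(1))
print(robot.get_state()["eef_pos"])
E
```

```text
top [   0    0  560   21 3110] [276.9   9.4]
top [106  15 144  45 362] [176.   28.5]
top [307  20  36  53 352] [322.6  46.1]
top [246  24  21  94 461] [257.9  70.1]
top [ 92  26  23  34 135] [104.5  42.1]
top [ 85  54  37  16 119] [100.5  61.7]
top [ 507   55   53   69 2546] [537.   88.2]
top [323  71  45  62 153] [345.8 101. ]
top [  0  84  53  67 645] [ 17.8 112.6]
top [204 133  36  20 100] [222.9 140. ]
top [ 372  132   65   49 1296] [396.2 156.3]
top [432 143  14  26 148] [438.2 154.3]
top [343 158  22  15  64] [356.3 162.3]
top [ 92 161  19  10  66] [100.4 164.5]
top [ 290  160   55   41 1347] [313.2 181.9]
top [349 166  15  14  69] [356.1 172.2]
scene [    0     0    99   212 15585] [38.7 95.5]
scene [216   0  19  60 643] [225.7  27.8]
scene [231   0  11  53 304] [236.3  24.8]
scene [239   0  11  51 326] [243.9  24.6]
scene [ 247    0  170   97 6580] [338.4  52. ]
scene [370   0  10   9  68] [374.6   3.6]
scene [ 468   77   92  101 6190] [515.5 125.4]
scene [ 138  160   54   74 1638] [162.1 203.3]
scene [ 205  171   66   84 1803] [236.7 224.4]
scene [279 208  16  22 124] [285.9 218.9]
scene [ 284  258   38   50 1221] [301.4 282.7]
scene [   0  266   66   92 1650] [ 33.  313.6]
scene [ 164  302   94  118 1046] [201.7 367.2]
scene [118 310  30  25 102] [130.5 322.8]
scene [109 329  28  28  90] [122.1 341.3]
scene [415 328  22  38 291] [425.  347.6]
scene [183 374  72  46 108] [219.5 396.6]
scene [475 402  18  18 139] [482.6 411.1]
[0.28996342 0.21003804 0.3131184 ]
```

View pics/f5.png

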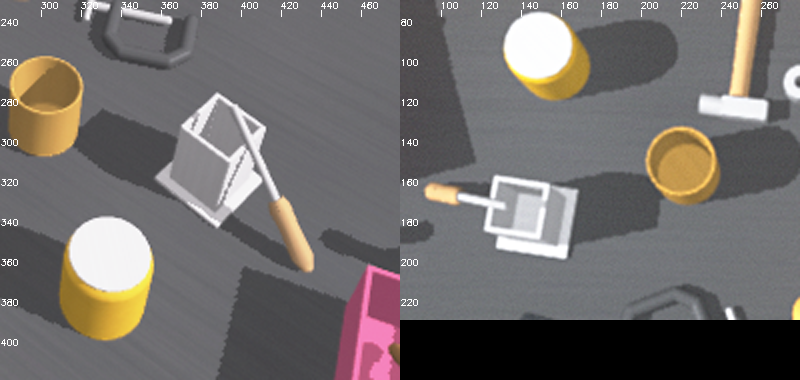

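The wide cup is unmoved. The file leans on the pot rim, tip up over the pot at scene (396,282) / top (132,173). The handle end is on the bench at scene (433,365) / top (93,164).

```bash
python3 - <<'E'
from h import *
S=cam("scene");T=cam("top"); np.set_printoptions(precision=4,suppress=True)
P={}
for n,s,t in(("tip",(396,282.5),(132,173)),("junc",(418.5,330.5),(110,169)),("end",(433,364.5),(93,164.5))):
    P[n]=tri(S,s,T,t); print(n,*P[n])
a,j,e=[P[k][0] for k in("tip","junc","end")]
print(np.linalg.norm(e-a),np.linalg.norm(e-j),np.degrees(np.arctan2(*(e-a)[[1,0]])),np.degrees(np.arcsin((a-e)[2]/np.linalg.norm(e-a))))
hd=np.degrees(np.arctan2(*(e-a)[[1,0]]))
for f in(.8,.85): print(f,a+(e-a)*f)
for f in(.8,.85):
    g=a+(e-a)*f; plan([g[0],g[1],max(g[2]-.012,.008)],hd-90)
E
```

```text
tip [0.5177 0.3282 0.138 ] 0.0009137550161548208
junc [0.5373 0.4087 0.0543] 0.0027292097310897307
end [0.5566 0.468  0.0022] 0.002020088168712281
0.19870265969845277 0.08123981557132608 74.46798586590367 43.12134524314594
0.8 [0.5488 0.44   0.0294]
0.85 [0.5507 0.447  0.0226]
y-head -13.6 turn 1.9 (or -178.1) q6 0.67 shift cm [29.12 18.82 29.55]
y-head -13.6 turn 1.9 (or -178.1) q6 0.67 shift cm [29.84 18.82 30.23]
```

>>> arm_command:
  jaw: [0.3, 0.3, 0.3, 0.3, 0.3, 0.3, 0.3, 0.3, 0.3, 0.3]
  linear:
    - [2.9, 1.9, 0]
    - [2.9, 1.9, 0]
    - [2.9, 1.9, 0]
    - [2.9, 1.9, 0]
    - [2.9, 1.9, 0]
    - [2.9, 1.9, 0]
    - [2.9, 1.9, 0]
    - [2.9, 1.9, 0]
    - [2.9, 1.9, 0]
    - [2.9, 1.9, 0]
  turn: [0, 0, 0, 0, 0, 0, 0, 0, 0, 0]
  grip_force: 12

```text
time: 13.1
eef_pos: [0.5436, 0.4482, 0.3128]
ee_rot: [0.786, 0.618, -0.0, -0.0]
wrist_force: [0.7, 1.1, 0.3]
gripper_width: 0.652
gripper_force: 0.0
```

>>> arm_command:
  jaw: [0.3, 0.3, 0.3, 0.3, 0.3, 0.3, 0.3, 0.3, 0.3, 0.3]
  linear:
    - [0, 0, 2]
    - [0, 0, 3]
    - [0, 0, 3]
    - [0, 0, 3]
    - [0, 0, 3]
    - [0, 0, 3]
    - [0, 0, 2]
    - [0, 0, 0]
    - [0, 0, 0]
    - [0, 0, 0]
  turn: [2, 0, 0, 0, 0, 0, 0, 0, 0, 0]

```text
time: 13.93
eef_pos: [0.5434, 0.4477, 0.1248]
ee_rot: [0.797, 0.604, 0.001, 0.0]
wrist_force: [-0.3, 0.3, -0.1]
gripper_width: 0.647
gripper_force: 0.0
```

```bash
python3 - <<'E'
from h import *
print(robot.get_state()["eef_pos"]); plan([.5488,.440,.0105],74.5-90)
E
```

```text
[0.5434218  0.44766499 0.124826  ]
y-head -15.6 turn -0.1 (or 179.9) q6 0.86 shift cm [-0.62  0.71 11.43]
```

>>> arm_command:
  jaw: [0.3, 0.3, 0.3, 0.3, 0.3, 0.3, 0.3, -1, -1, -1]
  linear:
    - [-0.6, 0.7, 0]
    - [0, 0, 2]
    - [0, 0, 3]
    - [0, 0, 3]
    - [0, 0, 2.2]
    - [0, 0, 1.2]
    - [0, 0, 0]
    - [0, 0, 0]
    - [0, 0, 0]
    - [0, 0, 0]
  turn: [0, 0, 0, 0, 0, 0, 0, 0, 0, 0]

```text
time: 14.77
eef_pos: [0.5491, 0.4402, 0.0119]
ee_rot: [0.797, 0.604, 0.002, 0.0]
wrist_force: [0.2, 0.1, 0.0]
gripper_width: 0.476
gripper_force: 0.0
```

>>> arm_command:
  jaw: [-1, -1, -1, -1, -1, -1, -1, -1, -1, -1]
  linear:
    - [0, 0, 0]
    - [0, 0, 0]
    - [0, 0, 0]
    - [0, 0, 0]
    - [0, 0, 0]
    - [0, 0, 0]
    - [0, 0, 0]
    - [0, 0, 0]
    - [0, 0, 0]
    - [0, 0, 0]
  turn: [0, 0, 0, 0, 0, 0, 0, 0, 0, 0]

```text
time: 15.6
eef_pos: [0.5477, 0.4396, 0.0098]
ee_rot: [0.797, 0.604, 0.0, -0.0]
wrist_force: [-0.3, 1.1, 3.5]
gripper_width: 0.236
gripper_force: 12.0
```

Gripped. I'll swing the handle up around the rim.

>>> arm_command:
  jaw: [-1, -1, -1, -1, -1, -1, -1, -1, -1, -1]
  linear:
    - [1.0, 0, -1.5]
    - [1.0, 0, -1.5]
    - [0.5, 0, -1.5]
    - [0.4, 0, -1.4]
    - [0.1, 0, -1.5]
    - [0, 0, -1.6]
    - [-0.3, 0, -1.6]
    - [-0.4, 0, -1.5]
    - [-0.7, 0, -1.4]
    - [-0.8, 0, -1.3]
  turn: [0, 0, 0, 0, 0, 0, 0, 0, 0, 0]

```text
time: 16.43
eef_pos: [0.5493, 0.4464, 0.1576]
ee_rot: [0.797, 0.604, -0.001, 0.0]
wrist_force: [0.3, -0.5, 0.2]
gripper_width: 0.229
gripper_force: 12.0
```

>>> arm_command:
  jaw: [-1, -1, -1, -1, -1, -1, -1, -1]
  linear:
    - [-1.0, 0, -1.2]
    - [-1.1, 0, -1.1]
    - [-1.0, 0, -0.7]
    - [-1.0, 0, -0.7]
    - [-0.6, 0, -0.3]
    - [-0.5, 0, -0.2]
    - [0, 0, 0]
    - [0, 0, 0]
  turn: [0, 0, 0, 0, 0, 0, 0, 0]

```text
time: 17.1
eef_pos: [0.5355, 0.3968, 0.1991]
ee_rot: [0.797, 0.604, -0.0, -0.0]
wrist_force: [0.7, -0.3, -1.8]
gripper_width: 0.233
gripper_force: 11.9
```

```bash
cat > fm.py <<'E'
from h import *
S=cam("scene")
im=S[0]; h=cv2.cvtColor(im,cv2.COLOR_RGB2HSV); m=cv2.inRange(h,(5,60,60),(18,170,255)); m[:180]=0;m[:,:370]=0;m[380:]=0; m[:,465:]=0
k,l,st,ce=cv2.connectedComponentsWithStats(m)
print([(st[i],ce[i].round(1)) for i in range(1,k) if st[i,4]>15])
s=robot.get_state();R=Ro.from_quat(s["ee_rot"]).as_matrix();g=s["eef_pos"]-[0,0,.019];n=R[:,1]
for i in range(1,k):
    if st[i,4]>40:
        p=np.argwhere(l==i)[:,::-1]; vx,vy,x0,y0=cv2.fitLine(p.astype(np.float32),cv2.DIST_L2,0,.01,.01).ravel()
        q=(p-[x0,y0])@[vx,vy]
        for v in(q.min(),q.max()):
            o,d=ray(S,(x0+v*vx,y0+v*vy)); w=o+d*(n@(g-o))/(n@d); print("pt rel grip: along x %.3f up %.3f"%((w-g)@R[:,0],(w-g)[2]),w.round(3))
print("tcp",s["eef_pos"],s["gripper_width"],s["gripper_force"],s["wrist_force"])
E
python3 fm.py
```

```text
[(array([429, 276,  15,  16, 125], dtype=int32), array([435.6, 283.5])), (array([416, 286,   9,   9,  40], dtype=int32), array([419. , 291.2]))]
pt rel grip: along x 0.008 up 0.012 [0.538 0.405 0.192]
pt rel grip: along x 0.016 up 0.069 [0.54  0.413 0.249]
tcp [0.53550271 0.39702315 0.19892939] 0.23452890743960947 11.944795919407625 [ 0.57843438 -1.04333053 -1.10799859]
```

```bash
python3 - <<'E'
from h import *
S=cam("scene");s=robot.get_state();R=Ro.from_quat(s["ee_rot"]).as_matrix();g=s["eef_pos"]-[0,0,.019];n=R[:,1]
for p in((419,291),(435.6,283.5),(443,278)):
    o,d=ray(S,p); w=o+d*(n@(g-o))/(n@d); print(((w-g)@R[:,0]).round(3),(w-g)[2].round(3))
# expected steel px for hypotheses of tilt
_,K,RR,t=S
for a in(15,25,40,60,80):
    out=[]
    for L in(-.05,-.08,-.12,.04):
        w=g+R[:,0]*np.sin(np.radians(a))*L+np.array([0,0,np.cos(np.radians(a))*L]); c=K@(RR@w+t); out.append((c[:2]/c[2]).round(0))
    print(a,out)
h=S[0][282:330,380:425]; print(cv2.cvtColor(h,cv2.COLOR_RGB2GRAY)[::4,::3])
E
```

```text
-0.015 -0.011
0.012 0.044
0.022 0.072
15 [array([416., 302.]), array([411., 308.]), array([404., 315.]), array([434., 284.])]
25 [array([414., 299.]), array([407., 302.]), array([398., 307.]), array([436., 287.])]
40 [array([410., 293.]), array([402., 294.]), array([391., 294.]), array([439., 292.])]
60 [array([408., 286.]), array([397., 282.]), array([385., 277.]), array([442., 299.])]
80 [array([407., 279.]), array([396., 272.]), array([383., 262.]), array([442., 304.])]
[[113 244 234 140 143 242 108 108 111 112 112 109 117 127 120]
 [244 240 138 141 139 140 142 245 109 108 112 111 112 126 127]
 [240 166 144 141 140 140 140 139 152 243 108 111 110 113 126]
 [235 136 139 139 139 139 141 139 142 136 123 116 116 103 104]
 [157 138 140 137 139 139 137 123 117 135 233 109 109 108 110]
 [141 232 168 138 124 119 118 218 243 240 157 111 112 110 110]
 [139 141 144 245 135 138 245 240 240 238 109 112 109 110 110]
 [140 140 141 140 157 245 240 239 239 214 112 111 109 112 108]
 [140 138 141 140 138 240 240 239 237 107 111 111 108 110 109]
 [138 138 140 138 166 240 238 237 239 245 218 109 109 112 110]
 [137 138 137 136 237 238 238 242 246 246 125 111 110 111 110]
 [136 137 136 143 239 238 246 246 246 110 111 110 109 111 111]]
```

The handle is up, leaning about 26°, with the steel inside the pot. Lowering along the file's axis and releasing.

>>> arm_command:
  jaw: [-1, -1, -1, -1, -1, -1, -1, -1, -1]
  linear:
    - [-0.4, 0, 1]
    - [-0.4, 0, 1]
    - [-0.4, 0, 1]
    - [-0.4, 0, 1]
    - [-0.4, 0, 1]
    - [0, 0, 0.4]
    - [0, 0, 0]
    - [0, 0, 0]
    - [0, 0, 0]
  turn: [0, 0, 0, 0, 0, 0, 0, 0, 0]

```text
time: 17.95
eef_pos: [0.5302, 0.3776, 0.1456]
ee_rot: [0.797, 0.604, -0.0, -0.0]
wrist_force: [-0.7, -2.3, -1.5]
gripper_width: 0.231
gripper_force: 12.0
```

```bash
python3 fm.py
```

```text
[(array([416, 286,  14,  14, 112], dtype=int32), array([422.2, 293. ])), (array([403, 295,   7,   7,  26], dtype=int32), array([405.2, 298.7]))]
pt rel grip: along x 0.011 up 0.017 [0.533 0.388 0.143]
pt rel grip: along x 0.015 up 0.068 [0.534 0.392 0.194]
tcp [0.53036921 0.37780551 0.14576837] 0.2312083496198186 12.038956932665315 [-1.23619262 -1.97547043 -1.27034051]
```

>>> arm_command:
  jaw: [0.1, 0.1, 0.1, 0.1, 0.1, 0.1, 0.1, 0.1, 0.1, 0.1]
  linear:
    - [0, 0, 0]
    - [0, 0, 0]
    - [0, 0, 0]
    - [0, 0, 0]
    - [0, 0, 0]
    - [0, 0, 0]
    - [0, 0, 0]
    - [0, 0, -2]
    - [0, 0, -3]
    - [0, 0, -3]
  turn: [0, 0, 0, 0, 0, 0, 0, 0, 0, 0]

```text
time: 18.83
eef_pos: [0.5296, 0.3774, 0.2253]
ee_rot: [0.797, 0.604, -0.001, -0.0]
wrist_force: [0.2, 0.0, -0.4]
gripper_width: 0.551
gripper_force: 0.0
```

>>> arm_command:
  jaw: [1, 1, 1, 1, 1, 1, 1]
  linear:
    - [0, 0, -3]
    - [0, 0, -3]
    - [0, 0, 0]
    - [-4, 0, 0]
    - [-4, 0, 0]
    - [-4, 0, 0]
    - [-4, 0, 0]
  turn: [0, 0, 0, 0, 0, 0, 0]

```text
time: 19.42
eef_pos: [0.4861, 0.2222, 0.2847]
ee_rot: [0.796, 0.605, -0.0, -0.0]
wrist_force: [1.1, -0.6, -0.5]
gripper_width: 0.988
gripper_force: 0.0
```

```bash
python3 - <<'E'
from h import *
S=cam("scene");T=cam("top");np.set_printoptions(precision=4,suppress=True)
r=[]
for C,(x0,y0,x1,y1) in((S,(370,200,465,380)),(T,(60,120,185,210))):
    h=cv2.cvtColor(C[0],cv2.COLOR_RGB2HSV); m=np.zeros(h.shape[:2],np.uint8);m[y0:y1,x0:x1]=cv2.inRange(h,(5,60,60),(18,170,255))[y0:y1,x0:x1]
    k,l,st,ce=cv2.connectedComponentsWithStats(m); i=1+np.argmax(st[1:,4]) if k>1 else None; print(k,st[i],ce[i]); r.append(ce[i])
print(tri(S,r[0],T,r[1]))
h=cv2.cvtColor(T[0],cv2.COLOR_RGB2HSV); m=cv2.inRange(h,(10,90,60),(30,255,255)); print("widecup?",cv2.boundingRect(m[125:185,195:255]))
st=robot.get_state();print(st["eef_pos"],st["q"])
# middle & narrow grasp plans
wm=np.array([.5791,-.387]);d=np.radians(-108.8)
m=np.array([np.cos(d),np.sin(d)])
gm=wm-m*.011*.5
plan([gm[0],gm[1],.28],-108.8+90)
E
```

```text
2 [399 285  26  18 247] [411.1943 294.2551]
3 [154 120   3   1   3] [155. 120.]
(array([0.6063, 0.3247, 0.204 ]), np.float64(0.12523405750491662))
widecup? (8, 8, 37, 39)
[0.485  0.2189 0.2856] [ 0.295   0.1769  1.4424 -0.0024  1.5242  0.5725]
y-head -15.9 turn 2.9 (or -177.1) q6 0.57 shift cm [-53.78  28.43   0.72]
```

```bash
python3 - <<'E'
from h import *
S=cam("scene");T=cam("top");np.set_printoptions(precision=4,suppress=True)
t=lambda x,y:(115+x/2.3-.3,110+y/2.3-.3)
s=lambda x,y:(135+x/2.75-.3,145+y/2.75-.3)
for n,a,b,z in(("n",t(558,132),s(217,84),.1764),("m",t(750,102),s(41,42),.1522)): print(n,plane(T,a,z),plane(S,b,z))
# dark mouth interior from first top picture
im=cv2.imread("top0_raw.png");h=cv2.cvtColor(im,cv2.COLOR_BGR2HSV)
for n,(x0,y0,x1,y1),z in(("n",(346,155,368,182),.1764),("m",(425,135,455,175),.1522)):
    m=cv2.inRange(h[y0:y1,x0:x1],(10,100,20),(30,255,175)); k,l,st,ce=cv2.connectedComponentsWithStats(m)
    i=1+np.argmax(st[1:,4]); c=ce[i]+[x0,y0]; print(n,st[i],c,plane(T,c,z))
E
```

```text
n [ 0.5397 -0.1903  0.1764] [ 0.5399 -0.1833  0.1764]
m [ 0.5796 -0.387   0.1522] [ 0.5828 -0.3777  0.1522]
n [  5   5  11  17 122] [355.8934 167.6803] [ 0.5382 -0.1871  0.1764]
m [  8   8  12  23 227] [438.5683 154.0044] [ 0.5795 -0.3819  0.1522]
```

>>> arm_command:
  jaw: [1, 1, 1, 1, 1, 1, 1, 1, 1, 1]
  linear:
    - [-2, 1, 0]
    - [-3, 1.6, 0]
    - [-3, 1.6, 0]
    - [-3, 1.6, 0]
    - [-3, 1.6, 0]
    - [-3, 1.6, 0]
    - [-3, 1.6, 0]
    - [-3, 1.6, 0]
    - [-3, 1.6, 0]
    - [-3, 1.6, 0]
  turn: [0, 0, 0, 0, 0, 0, 0, 0, 0, 0]

```text
time: 20.45
eef_pos: [0.559, -0.0975, 0.2849]
ee_rot: [0.796, 0.605, 0.0, -0.0]
wrist_force: [0.3, 0.5, -0.5]
gripper_width: 1.0
gripper_force: 0.0
```

>>> arm_command:
  jaw: [1, 1, 1, 1, 1, 1, 1, 1, 1, 1]
  linear:
    - [-3, 1.6, 0]
    - [-3, 1.6, 0]
    - [-3, 1.6, 0]
    - [-3, 1.6, 0]
    - [-3, 1.6, 0]
    - [-3, 1.6, 0]
    - [-3, 1.6, 0]
    - [-2, 1, 0]
    - [0, 0, 0]
    - [0, 0, 0]
  turn: [0, 0, 0, 0, 0, 0, 0, 0, 0, 3]

```text
time: 21.28
eef_pos: [0.6144, -0.3519, 0.2833]
ee_rot: [0.813, 0.583, 0.0, -0.001]
wrist_force: [-0.0, 0.4, -0.2]
gripper_width: 1.002
gripper_force: 0.0
```

```bash
python3 - <<'E'
from h import *
print(robot.get_state()["eef_pos"])
E
```

```text
[ 0.61444572 -0.35190652  0.28325648]
```

```bash
python3 - <<'E'
from h import *
plan([.582,-.378,.1235],-18.8)
E
```

```text
y-head -18.7 turn 0.1 (or -179.9) q6 -0.29 shift cm [-3.54 -2.21 15.97]
```

>>> arm_command:
  jaw: [1, 1, 1, 1, 1, 1, 1, 1, 1, 1]
  linear:
    - [-1.8, -1.1, 0]
    - [-1.7, -1.1, 0]
    - [0, 0, 0]
    - [0, 0, 2]
    - [0, 0, 3]
    - [0, 0, 3]
    - [0, 0, 3]
    - [0, 0, 3]
    - [0, 0, 2]
    - [0, 0, 0]
  turn: [0, 0, 0, 0, 0, 0, 0, 0, 0, 0]
  grip_force: 20

```text
time: 22.12
eef_pos: [0.5796, -0.3736, 0.1196]
ee_rot: [0.812, 0.584, -0.001, -0.005]
wrist_force: [0.3, -0.5, -0.6]
gripper_width: 1.001
gripper_force: 0.0
```

>>> arm_command:
  jaw: [-1, -1, -1, -1, -1, -1, -1, -1, -1, -1]
  linear:
    - [0, 0, 0]
    - [0, 0, 0]
    - [0, 0, 0]
    - [0, 0, 0]
    - [0, 0, 0]
    - [0, 0, 0]
    - [0, 0, 0]
    - [0, 0, 0]
    - [0, 0, 0]
    - [0, 0, 0]
  turn: [0, 0, 0, 0, 0, 0, 0, 0, 0, 0]

```text
time: 22.95
eef_pos: [0.5817, -0.3784, 0.1269]
ee_rot: [0.812, 0.583, 0.001, 0.002]
wrist_force: [0.7, -0.5, 4.8]
gripper_width: 0.662
gripper_force: 20.0
```

>>> arm_command:
  jaw: [-1, -1, -1, -1, -1, -1, -1, -1, -1, -1]
  linear:
    - [0.4, 0, -0.8]
    - [0.8, 0, -1.5]
    - [0.8, 0, -1.5]
    - [0.8, 0, -2]
    - [0.8, 0, -2]
    - [0.5, 0, -2]
    - [0, 0, -2]
    - [0, 0, -2]
    - [0, 0, -2]
    - [0, 0, -1]
  turn: [0, 0, 0, 0, 0, 0, 0, 0, 0, 0]

```text
time: 23.78
eef_pos: [0.5937, -0.3386, 0.2953]
ee_rot: [0.812, 0.583, 0.0, 0.0]
wrist_force: [0.3, 0.6, -2.5]
gripper_width: 0.657
gripper_force: 20.0
```

```bash
cat > cup.py <<'E'
from h import *
import sys
S=cam("scene"); s=robot.get_state();R=Ro.from_quat(s["ee_rot"]).as_matrix();g=s["eef_pos"]-[0,0,.019]
_,K,RR,t=S; c=K@(RR@g+t); c=c[:2]/c[2]; print("grip px",c.round(0),s["eef_pos"],s["gripper_width"],s["gripper_force"],s["wrist_force"])
h=cv2.cvtColor(S[0],cv2.COLOR_RGB2HSV); m=cv2.inRange(h,(14,110,60),(30,255,255))
k,l,st,ce=cv2.connectedComponentsWithStats(m)
for i in range(1,k):
    if st[i,4]>150 and abs(ce[i]-c).max()<60:
        ys=np.argwhere(l==i); print(st[i],ce[i].round(1))
        for y in range(st[i,1],st[i,1]+st[i,3],5):
            x=ys[ys[:,0]==y][:,1]; print(y,x.min(),x.max(),end=" | ")
for a in(0,10,20,30):  # expected axis px (upright..) at foot, 107 mm below the grip, leaning mouth to tool -x
    L=float(sys.argv[1]); d=-R[:,0]*np.sin(np.radians(a))+np.array([0,0,np.cos(np.radians(a))]); c=K@(RR@(g-L*d)+t); print("\n",a,"foot px",(c[:2]/c[2]).round(1),end="")
E
python3 cup.py .107
```

```text
grip px [148. 128.] [ 0.59434885 -0.33902177  0.29660971] 0.6609680179722244 19.999761655926704 [ 0.68453317  0.09838139 -0.25151165]
[ 135  110   38   54 1289] [153.3 136.4]
110 155 157 | 115 137 159 | 120 135 161 | 125 136 162 | 130 138 164 | 135 140 166 | 140 141 168 | 145 143 169 | 150 145 171 | 155 147 172 | 160 149 164 | 
 0 foot px [155.1 162.6]
 10 foot px [157.9 166.1]
 20 foot px [160.5 168.5]
 30 foot px [162.8 169.8]
```

The cup is held but still leans about 30°. I'll ease the grip in steps so it swings upright.

>>> arm_command:
  jaw: [-1, -1, -1, -1, -1]
  linear:
    - [0, 0, 0]
    - [0, 0, 0]
    - [0, 0, 0]
    - [0, 0, 0]
    - [0, 0, 0]
  turn: [0, 0, 0, 0, 0]
  grip_force: 13

```text
time: 24.25
eef_pos: [0.5934, -0.3386, 0.2921]
ee_rot: [0.812, 0.583, -0.0, -0.001]
wrist_force: [-0.2, 0.2, -2.2]
gripper_width: 0.662
gripper_force: 13.0
```

```bash
python3 cup.py .107; python3 - <<'E'
from h import *
print([robot.get_state()["wrist_force"]])
E
```

```text
grip px [149. 130.] [ 0.59354955 -0.33867345  0.29241482] 0.6648116595764552 12.99975810572505 [ 0.53509356 -1.4472197  -2.92637187]
[ 135  111   38   53 1283] [153.6 137.4]
111 156 158 | 116 137 159 | 121 136 161 | 126 137 163 | 131 138 164 | 136 140 166 | 141 142 168 | 146 144 170 | 151 145 171 | 156 147 172 | 161 149 165 | 
 0 foot px [155.7 163.8]
 10 foot px [158.5 167.2]
 20 foot px [161.1 169.7]
 30 foot px [163.4 170.9][array([ 0.53509356, -1.4472197 , -2.92637187])]
```

>>> arm_command:
  jaw: [-1, -1, -1, -1, -1]
  linear:
    - [0, 0, 0]
    - [0, 0, 0]
    - [0, 0, 0]
    - [0, 0, 0]
    - [0, 0, 0]
  turn: [0, 0, 0, 0, 0]
  grip_force: 9

```text
time: 24.72
eef_pos: [0.5939, -0.3388, 0.2935]
ee_rot: [0.812, 0.583, 0.0, 0.0]
wrist_force: [-0.6, 0.4, -2.6]
gripper_width: 0.667
gripper_force: 9.0
```

```bash
python3 cup.py .107
```

```text
grip px [149. 129.] [ 0.59385987 -0.33881951  0.29348346] 0.6645208510085 8.999833529815078 [-0.04319521  0.25169202 -2.60666727]
[ 134  109   34   53 1287] [150.8 134.8]
109 145 153 | 114 134 159 | 119 135 160 | 124 136 161 | 129 137 162 | 134 138 163 | 139 139 164 | 144 140 165 | 149 142 167 | 154 143 167 | 159 146 163 | 
 0 foot px [155.5 163.5]
 10 foot px [158.3 167. ]
 20 foot px [160.9 169.4]
 30 foot px [163.2 170.7]
```

```bash
sed -i 's/s\["eef_pos"\]-\[0,0,.019\]/s["eef_pos"]+[0,0,.019]/' cup.py fm.py; python3 - <<'E'
from h import *
plan([.585,.130,.335],-18.8)
E
```

```text
y-head -18.6 turn 0.2 (or -179.8) q6 -0.29 shift cm [ 44.1  -15.95  -4.15]
```

>>> arm_command:
  jaw: [-1, -1, -1, -1, -1]
  linear:
    - [0, 0, -0.5]
    - [0, 0, -1]
    - [0, 0, -1]
    - [0, 0, -1]
    - [0, 0, -0.5]
  turn: [0, 0, 0, 0, 0]
  grip_force: 20

```text
time: 25.18
eef_pos: [0.5945, -0.3393, 0.3363]
ee_rot: [0.812, 0.583, 0.001, 0.002]
wrist_force: [-0.4, 0.5, -2.6]
gripper_width: 0.665
gripper_force: 20.0
```

>>> arm_command:
  jaw: [-1, -1, -1, -1, -1, -1, -1, -1, -1, -1]
  linear:
    - [0.6, -0.2, 0]
    - [1.2, -0.4, 0]
    - [1.8, -0.7, 0]
    - [2.4, -0.9, 0]
    - [2.7, -1, 0]
    - [2.7, -1, 0]
    - [2.7, -1, 0]
    - [2.7, -1, 0]
    - [2.7, -1, 0]
    - [2.7, -1, 0]
  turn: [0, 0, 0, 0, 0, 0, 0, 0, 0, 0]

```text
time: 26.02
eef_pos: [0.586, -0.0995, 0.333]
ee_rot: [0.812, 0.584, -0.0, -0.001]
wrist_force: [-0.2, 0.2, -2.5]
gripper_width: 0.659
gripper_force: 20.0
```

>>> arm_command:
  jaw: [-1, -1, -1, -1, -1, -1, -1, -1, -1, -1]
  linear:
    - [2.7, -1, 0]
    - [2.7, -1, 0]
    - [2.7, -1, 0]
    - [2.7, -1, 0]
    - [2.7, -1, 0]
    - [2.4, -0.9, 0]
    - [2.4, -0.8, 0]
    - [1.8, -0.6, 0]
    - [1.2, -0.4, 0]
    - [0.6, -0.2, 0]
  turn: [0, 0, 0, 0, 0, 0, 0, 0, 0, 0]

```text
time: 26.85
eef_pos: [0.5811, 0.1329, 0.3331]
ee_rot: [0.812, 0.584, -0.0, -0.001]
wrist_force: [0.0, 0.1, -3.3]
gripper_width: 0.663
gripper_force: 20.0
```

>>> arm_command:
  jaw: [-1, -1, -1]
  linear:
    - [0, 0, 0]
    - [0, 0, 0]
    - [0, 0, 0]
  turn: [0, 0, 0]

```text
time: 27.1
eef_pos: [0.5822, 0.1295, 0.3334]
ee_rot: [0.813, 0.583, -0.0, 0.0]
wrist_force: [-0.5, -0.5, -4.0]
gripper_width: 0.661
gripper_force: 20.0
```

```bash
cat > pair.py <<'E'
from h import *
import sys
L,Rr,H,up=map(float,sys.argv[1:5])   # grip above foot, radius, cup height
S=cam("scene");s=robot.get_state();R=Ro.from_quat(s["ee_rot"]).as_matrix();g=s["eef_pos"]+[0,0,.019]
_,K,RR,t=S; pr=lambda w:(lambda c:(c[:2]/c[2]))(K@(RR@np.array(w)+t))
print("tcp",s["eef_pos"],"w",s["gripper_width"],"wf",s["wrist_force"])
h=cv2.cvtColor(S[0],cv2.COLOR_RGB2HSV); m=cv2.inRange(h,(14,110,50),(30,255,255))
k,l,st,ce=cv2.connectedComponentsWithStats(m); c=pr(g-[0,0,L/2])
for i in range(1,k):
    if st[i,4]>300 and abs(ce[i]-c).max()<120:
        a=np.argwhere(l==i); print(st[i],ce[i].round(1))
        for y in range(st[i,1],st[i,1]+st[i,3],4):
            x=a[a[:,0]==y][:,1]; print(y,x.min(),x.max(),end=" | ")
        print()
print("grip px",pr(g),"upright foot ctr px",pr(g-[0,0,L]))
for z in(L-up,0): 
    pass
E
python3 pair.py .112 .031 .118 0
```

```text
tcp [0.58225654 0.12933406 0.33342616] w 0.6619611492448293 wf [-0.72052828  0.07308544 -2.5218773 ]
[ 205  172   50   59 1199] [228.4 202.9]
172 216 220 | 176 208 222 | 180 205 225 | 184 208 227 | 188 210 229 | 192 213 232 | 196 216 235 | 200 218 238 | 204 221 240 | 208 220 242 | 212 221 244 | 216 223 254 | 220 225 252 | 224 228 248 | 228 229 245 | 
[ 279  174   47   63 1948] [307.5 207.5]
174 304 314 | 178 300 323 | 182 299 324 | 186 299 324 | 190 299 324 | 194 299 324 | 198 299 324 | 202 294 324 | 206 295 324 | 210 287 325 | 214 284 325 | 218 280 325 | 222 279 325 | 226 281 324 | 230 298 323 | 234 302 320 | 
[ 285  258   36   50 1540] [302.1 282.4]
258 300 305 | 262 290 314 | 266 287 318 | 270 285 320 | 274 285 320 | 278 285 320 | 282 285 320 | 286 285 319 | 290 285 319 | 294 285 318 | 298 286 317 | 302 288 315 | 306 294 309 | 
grip px [308.75666765 184.35670335] upright foot ctr px [305.89188708 224.14916084]
```

```bash
cat > chk.py <<'E'
from h import *
S=cam("scene");_,K,RR,t=S; pr=lambda w:(lambda c:(c[:2]/c[2]).round(1))(K@(RR@np.array(w)+t))
s=robot.get_state()
for z in(.09,.045,0): print("wide pred",z,pr([.585,.130,z]))
for z in(.352,.3,.25): print("cup pred",z,pr([s["eef_pos"][0],s["eef_pos"][1],z]))
for v in((.01,0,0),(0,.01,0)): print(pr(np.array([.585,.13,.25])+v)-pr([.585,.13,.25]))
h=cv2.cvtColor(S[0],cv2.COLOR_RGB2HSV); m=cv2.inRange(h,(14,110,50),(30,255,255))
for y in list(range(170,240,4)): 
    r=np.flatnonzero(m[y,285:335])+285; print(y,r.min() if len(r) else 0,r.max() if len(r) else 0,end=" | ")
print(); print(h[176:240:6,290:330:3,2])
T=cam("top"); hh=cv2.cvtColor(T[0],cv2.COLOR_RGB2HSV); mm=cv2.inRange(hh,(14,110,50),(30,255,255)); print("top",cv2.boundingRect(mm[110:190,180:260]),mm[110:190,180:260].sum()/255)
E
python3 chk.py
```

```text
wide pred 0.09 [302.2 270.1]
wide pred 0.045 [301.3 282. ]
wide pred 0 [300.5 293.3]
cup pred 0.352 [308.7 184.5]
cup pred 0.3 [307.4 203.8]
cup pred 0.25 [306.1 221. ]
[-2.9  2.7]
[3.9 2.2]
170 0 0 | 174 304 314 | 178 300 323 | 182 299 324 | 186 299 324 | 190 299 324 | 194 299 324 | 198 299 324 | 202 294 324 | 206 295 324 | 210 287 324 | 214 285 325 | 218 285 325 | 222 285 325 | 226 285 324 | 230 297 323 | 234 301 320 | 238 0 0 | 
[[123 126 222 205 231 133 134 137 132 137 124  37 181 217]
 [124 134 222 219 230 213 134 134 133 130 125 230 221 190]
 [123 147 221 237 134 133 135 134 133 204 238 237 129 112]
 [123 154 221 132 141 161 189 209 221 233 237 238 113 112]
 [113 120 210 130 141 160 187 206 222 233 238 238 112 113]
 [111 111 126 130 138 157 184 203 221 233 237 238 114 114]
 [201 231 124 129 137 156 182 200 220 233 237 238 112 112]
 [200 236 123 128 134 155 180 199 220 231 237 237 114 111]
 [243 245 120 128 133 152 180 198 217 229 237 237 154 111]
 [129 128 108 125 129 150 178 199 217 227 236 236 236 126]
 [111 114 109 111 108 118 134 142 153 114  75 230 106  77]]
top (23, 2, 50, 60) 596.0
```

>>> arm_command:
  jaw: [-1, -1, -1, -1, -1, -1, -1, -1, -1, -1]
  linear:
    - [-0.6, 0.2, 0]
    - [-0.5, 0, 0.5]
    - [0, 0, 1]
    - [0, 0, 2]
    - [0, 0, 2]
    - [0, 0, 2]
    - [0, 0, 2]
    - [0, 0, 2]
    - [0, 0, 1]
    - [0, 0, 0]
  turn: [0, 0, 0, 0, 0, 0, 0, 0, 0, 0]
  grip_force: 10

```text
time: 28.08
eef_pos: [0.5783, 0.119, 0.2051]
ee_rot: [0.812, 0.583, -0.003, -0.002]
wrist_force: [0.6, -0.3, -3.5]
gripper_width: 0.664
gripper_force: 10.0
```

```bash
python3 - <<'E'
from h import *
S=cam("scene");_,K,RR,t=S; pr=lambda w:(lambda c:(c[:2]/c[2]).round(1))(K@(RR@np.array(w)+t))
s=robot.get_state();p=s["eef_pos"];print(p,s["wrist_force"],s["gripper_width"])
print([pr([p[0],p[1],z]) for z in(p[2]+.019,p[2]-.04,p[2]-.09)])
crop(S,240,170,370,330,3.6,"g1.png")
E
```

```text
[0.57965669 0.11913949 0.20708643] [ 0.83112896  0.74295564 -2.85039709] 0.668689828120565
[array([302.4, 225.9]), array([301.2, 244.3]), array([300.3, 258.8])]
```

View pics/g1.png

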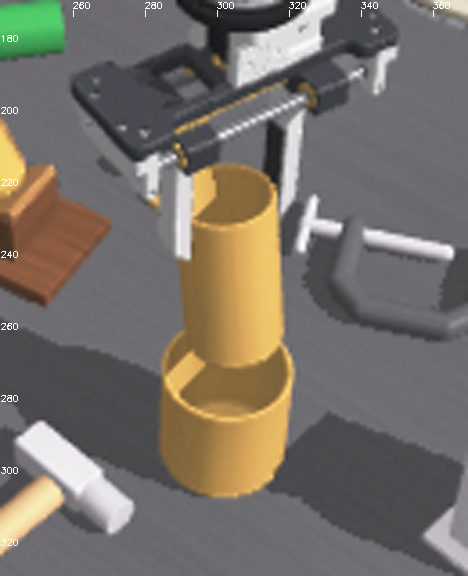

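The middle cup hangs nearly upright above the wide cup. Its foot centre is at about (305.5,263) and needs about 9 mm of shift to image-left. Correcting that, then lowering.

>>> arm_command:
  jaw: [-1, -1, -1, -1, -1, -1, -1, -1, -1, -1]
  linear:
    - [-0.5, 0.1, 0]
    - [-0.4, 0.1, 0]
    - [0, 0, 0.5]
    - [0, 0, 1]
    - [0, 0, 1]
    - [0, 0, 1]
    - [0, 0, 1]
    - [0, 0, 1]
    - [0, 0, 1]
    - [0, 0, 1]
  turn: [0, 0, 0, 0, 0, 0, 0, 0, 0, 0]

```text
time: 28.97
eef_pos: [0.5799, 0.1108, 0.1325]
ee_rot: [0.812, 0.583, 0.001, -0.0]
wrist_force: [0.7, 2.1, -0.2]
gripper_width: 0.668
gripper_force: 10.0
```

>>> arm_command:
  jaw: [-1, -1, -1, -1, -1, -1]
  linear:
    - [0.2, 0, 1]
    - [0.2, 0, 1]
    - [0.2, 0, 0.5]
    - [0.2, 0, 0.3]
    - [0, 0, 0]
    - [0, 0, 0]
  turn: [0, 0, 0, 0, 0, 0]

```text
time: 29.47
eef_pos: [0.5821, 0.1181, 0.1052]
ee_rot: [0.812, 0.583, -0.0, -0.0]
wrist_force: [1.0, 2.7, -3.6]
gripper_width: 0.666
gripper_force: 10.0
```

```bash
cat > sil.py <<'E'
from h import *
S=cam("scene");_,K,RR,t=S; pr=lambda w:(lambda c:(c[:2]/c[2]).round(1))(K@(RR@np.array(w)+t))
s=robot.get_state();p=s["eef_pos"];print(p,s["wrist_force"],s["gripper_width"])
h=cv2.cvtColor(S[0],cv2.COLOR_RGB2HSV); m=cv2.inRange(h,(14,110,50),(30,255,255))[170:320,270:340]
k,l,st,ce=cv2.connectedComponentsWithStats(m); i=1+np.argmax(st[1:,4]); a=np.argwhere(l==i)
for y in range(st[i,1],st[i,1]+st[i,3],4):
    x=a[a[:,0]==y][:,1]; print(y+170,x.min()+270,x.max()+270,end=" | ")
print(); print("pred rim",[pr([.585,.13,z]) for z in(.154,.122,.09,0)])
E
python3 sil.py
```

```text
[0.58220072 0.1179964  0.10547713] [ 1.1799659   2.22411085 -2.82063267] 0.668398545720855
248 298 306 | 252 291 311 | 256 291 312 | 260 291 312 | 264 291 317 | 268 291 319 | 272 285 320 | 276 285 320 | 280 285 319 | 284 285 319 | 288 285 319 | 292 285 318 | 296 285 318 | 300 287 316 | 304 291 312 | 
pred rim [array([303.5, 251.9]), array([302.8, 261.2]), array([302.2, 270.1]), array([300.5, 293.3])]
```

>>> arm_command:
  jaw: [-1, -1, -1, -1, -1, -1]
  linear:
    - [0.3, 0, 0]
    - [0.3, 0, 0.4]
    - [0.2, 0, 0.4]
    - [0, 0, 0.3]
    - [0, 0, 0]
    - [0, 0, 0]
  turn: [0, 0, 0, 0, 0, 0]

```text
time: 30.02
eef_pos: [0.5868, 0.1257, 0.0969]
ee_rot: [0.812, 0.583, 0.002, 0.001]
wrist_force: [0.2, 0.9, 7.4]
gripper_width: 0.666
gripper_force: 10.0
```

```bash
python3 sil.py
```

```text
[0.58680708 0.12574117 0.09690262] [0.25759533 0.13862534 7.52047371] 0.6657901231038995
251 300 304 | 255 298 312 | 259 293 313 | 263 292 313 | 267 292 319 | 271 292 320 | 275 285 320 | 279 285 320 | 283 285 319 | 287 285 319 | 291 285 318 | 295 285 318 | 299 286 317 | 303 289 314 | 307 297 305 | 
pred rim [array([303.5, 251.9]), array([302.8, 261.2]), array([302.2, 270.1]), array([300.5, 293.3])]
```

Contact with the floor (7.5 N). Releasing and retreating.

>>> arm_command:
  jaw: [0.6, 0.6, 0.8, 1, 1, 1, 1, 1, 1, 1]
  linear:
    - [0, 0, 0]
    - [0, 0, 0]
    - [0, 0, 0]
    - [0, 0, 0]
    - [0, 0, 0]
    - [0, 0, -0.5]
    - [0, 0, -2]
    - [0, 0, -3]
    - [0, 0, -3]
    - [0, 0, -3]
  turn: [0, 0, 0, 0, 0, 0, 0, 0, 0, 0]

```text
time: 30.9
eef_pos: [0.5844, 0.1254, 0.2108]
ee_rot: [0.812, 0.583, -0.0, -0.0]
wrist_force: [-0.6, 0.0, -0.3]
gripper_width: 1.002
gripper_force: 0.0
```

```bash
python3 sil.py; python3 - <<'E'
from h import *
d=np.radians(-82.3); m=np.array([np.cos(d),np.sin(d)])
for bk in(.011,.016): 
    g=np.array([.539,-.187])-m*bk*.5; print(g,.1764-bk*.866); plan([*g,.1764-bk*.866-.019],-82.3+90)
E
```

```text
[0.58821133 0.12580932 0.21767132] [2.67792495 0.55060814 3.98252994] 0.9974951195110845
255 302 309 | 259 295 316 | 263 289 318 | 267 286 319 | 271 285 320 | 275 285 320 | 279 285 320 | 283 285 319 | 287 285 319 | 291 285 318 | 295 285 318 | 299 286 317 | 303 289 314 | 307 297 305 | 
pred rim [array([303.5, 251.9]), array([302.8, 261.2]), array([302.2, 270.1]), array([300.5, 293.3])]
[ 0.53826308 -0.18154959] 0.166874
y-head -18.6 turn -26.3 (or 153.7) q6 0.42 shift cm [-29.79  -9.15   6.88]
[ 0.53792811 -0.17907213] 0.162544
y-head -18.6 turn -26.3 (or 153.7) q6 0.42 shift cm [-29.54  -9.16   7.32]
```

>>> arm_command:
  jaw: [1, 1, 1, 1, 1, 1, 1, 1, 1, 1]
  linear:
    - [0, 0, -3]
    - [0, 0, -3]
    - [0, 0, 0]
    - [0, 0, 0]
    - [-2.4, -0.8, 0]
    - [-3, -0.9, 0]
    - [-3, -0.9, 0]
    - [-3, -0.9, 0]
    - [-3, -0.9, 0]
    - [-3, -0.9, 0]
  turn: [-6.5, -6.5, -6.5, -6.8, 0, 0, 0, 0, 0, 0]

```text
time: 31.78
eef_pos: [0.5549, -0.0554, 0.2696]
ee_rot: [0.658, 0.753, 0.0, 0.0]
wrist_force: [0.2, 0.3, -0.4]
gripper_width: 0.999
gripper_force: 0.0
```

>>> arm_command:
  jaw: [1, 1, 1, 1, 1, 1, 1]
  linear:
    - [-3, -0.9, 0]
    - [-3, -0.9, 0]
    - [-3, -1, 0]
    - [-3, -1, 0]
    - [0, 0, 0]
    - [0, 0, 0]
    - [0, 0, 0]
  turn: [0, 0, 0, 0, 0, 0, 0]

```text
time: 32.37
eef_pos: [0.5337, -0.1777, 0.2694]
ee_rot: [0.658, 0.753, 0.0, -0.0]
wrist_force: [0.3, 0.4, 0.2]
gripper_width: 0.998
gripper_force: 0.0
```

```bash
python3 sil.py; python3 - <<'E'
from h import *
plan([.538,-.182,.1487],7.7)
T=cam("top");h=cv2.cvtColor(T[0],cv2.COLOR_RGB2HSV); m=cv2.inRange(h,(14,110,60),(30,255,255))
print(cv2.boundingRect(m[125:185,195:255])); np.set_printoptions(linewidth=250); print(h[128:178:3,198:246:2,2])
E
```

```text
[ 0.53381799 -0.17720509  0.26945625] [0.56787439 0.32595048 0.06875322] 0.9945751308543929
255 302 309 | 259 295 316 | 263 289 318 | 267 286 319 | 271 285 320 | 275 285 320 | 279 285 320 | 283 285 319 | 287 285 319 | 291 285 318 | 295 285 318 | 299 286 317 | 303 290 314 | 307 297 305 | 
pred rim [array([303.5, 251.9]), array([302.8, 261.2]), array([302.2, 270.1]), array([300.5, 293.3])]
y-head 7.7 turn -0.0 (or 180.0) q6 -0.58 shift cm [-0.54  0.35 12.08]
(8, 8, 37, 39)
[[115 110 113 111 114 112 108 109 112 111 114 111 113 111 111 111 111 109 110 113 120 144 154 167]
 [116 117 117 117 116 115 113 115 114 115 116 114 116 113 113 116 117 113 117 113 116 115 113 113]
 [113 115 111 109 111 110 139 185 193 222 255 254 245 230 186 110 115 113 114 113 115 114 115 117]
 [112 116 114 113 151 241 180 134 128 129 137 181 228 224 130 127 171 127 115 109 108 104  85  82]
 [116 115 113 180 219 136 136 140 136 136 129 121 114 208 252 121 115 131 140  78  76  78  77  75]
 [115 115 122 230 141 140 142 140 138 135 129 119 121 111 169 212 148 120 135 119  77  79  78  77]
 [117 116 176 201 142 142 143 
[... 359 characters left out ...]
7  79]
 [ 76  74  79 108 207 198 240 230 215 226 224 249 187 137 139 139 140 175 200 149 139  85  73  76]
 [ 78  78  82  75 132 218 148 135 166 158 146 134 136 135 134 137 166 245 157 147 137  78  76  81]
 [ 82  77  75  79  80  99 233 236 154 131 125 130 133 134 192 234 183 137 143 147  84  79  80  80]
 [ 80  79  79  80  78  80  76 168 196 205 199 205 190 177 140 132 136 146 136  84  77  73  74  75]
 [ 77  76  76  78  78  73 109 122 121 161 174 167 153 142 138 135 126  90  85  92 113 107 109 113]
 [ 80  77  83  80  79  76 110 117 113 115 114 119 116 114 119 117 119 117 114 120 117 115 117 120]
 [ 79  80  82  80  77  72 114 114 117 115 118 111 115 117 111 112 112 113 114 117 118 122 117 117]]
```

```bash
python3 - <<'E'
from h import *
T=cam("top");_,K,R,t=T;g=cv2.cvtColor(cv2.resize(T[0][120:180,190:260],None,fx=8,fy=8,interpolation=cv2.INTER_CUBIC),cv2.COLOR_RGB2GRAY)
pr=lambda w:(lambda c:(c[:2]/c[2]))(K@(R@np.array(w)+t))
print("pred middle rim centred",pr([.585,.13,.122]),"wide",pr([.585,.13,.09]), "px/mm",523.8/1.226/1000)
m=cv2.inRange(g,150,255); 
# middle rim bright ring: outer circle radius .031*523.8/1.23 px; hough at 8x
for rr in((.0305,.122),(.042,.09)):
    r=rr[0]*523.8/(1.348-rr[1])*8
    c=cv2.HoughCircles(cv2.GaussianBlur(g,(9,9),2),cv2.HOUGH_GRADIENT,1,12,param1=80,param2=12,minRadius=int(r-6),maxRadius=int(r+6))
    for x,y,q in c[0][:4]: 
        p=((x+.5)/8-.5+190,(y+.5)/8-.5+120); print(rr,np.round(p,1),q/8,plane(T,p,rr[1]).round(4))
E
```

```text
pred middle rim centred [219.09762128 148.1384481 ] wide [220.50235733 150.69730227] px/mm 0.4272430668841761
(0.0305, 0.122) [215.2 146.6] 13.1125 [0.5884 0.1393 0.122 ]
(0.0305, 0.122) [216.8 148.1] 13.1375 [0.5849 0.1356 0.122 ]
(0.0305, 0.122) [215.9 145.2] 12.5625 [0.5917 0.1379 0.122 ]
(0.042, 0.09) [220.5 150.6] 17.6375 [0.5852 0.13   0.09  ]
(0.042, 0.09) [218.5 150.4] 17.3625 [0.5857 0.1349 0.09  ]
```

>>> arm_command:
  jaw: [1, 1, 1, 1, 1, 1, 1, 1, 1, -1]
  linear:
    - [-0.5, 0.3, 0]
    - [0, 0, 1]
    - [0, 0, 2]
    - [0, 0, 2.5]
    - [0, 0, 2.5]
    - [0, 0, 2]
    - [0, 0, 1.5]
    - [0, 0, 0.5]
    - [0, 0, 0]
    - [0, 0, 0]
  turn: [0, 0, 0, 0, 0, 0, 0, 0, 0, 0]
  grip_force: 20

```text
time: 33.35
eef_pos: [0.5378, -0.1826, 0.1496]
ee_rot: [0.658, 0.753, 0.0, 0.0]
wrist_force: [1.2, 0.3, 0.1]
gripper_width: 0.963
gripper_force: 0.0
```

>>> arm_command:
  jaw: [-1, -1, -1, -1, -1, -1, -1, -1, -1, -1]
  linear:
    - [0, 0, 0]
    - [0, 0, 0]
    - [0, 0, 0]
    - [0, 0, 0]
    - [0, 0, 0]
    - [0, 0, 0]
    - [0, 0, 0]
    - [0, 0, 0]
    - [0, 0, 0]
    - [0, 0, 0]
  turn: [0, 0, 0, 0, 0, 0, 0, 0, 0, 0]

```text
time: 34.18
eef_pos: [0.538, -0.1827, 0.1497]
ee_rot: [0.658, 0.753, 0.0, 0.001]
wrist_force: [1.3, 0.1, 0.3]
gripper_width: 0.467
gripper_force: 20.0
```

>>> arm_command:
  jaw: [-1, -1]
  linear:
    - [0, 0, 0]
    - [0, 0, 0]
  turn: [0, 0]

```text
time: 34.35
eef_pos: [0.5379, -0.1827, 0.1496]
ee_rot: [0.658, 0.753, 0.0, 0.0]
wrist_force: [1.3, 0.3, 1.3]
gripper_width: 0.468
gripper_force: 20.0
```

>>> arm_command:
  jaw: [-1, -1, -1, -1, -1, -1, -1, -1, -1, -1]
  linear:
    - [0.4, 0, -0.8]
    - [0.8, 0, -1.5]
    - [0.8, 0, -1.5]
    - [0.8, 0, -2]
    - [0.8, 0, -2]
    - [0.8, 0, -2]
    - [0.5, 0, -2.5]
    - [0, 0, -3]
    - [0, 0, -3]
    - [0, 0, -2]
  turn: [0, 0, 0, 0, 0, 0, 0, 0, 0, 0]

```text
time: 35.18
eef_pos: [0.5302, -0.1337, 0.3554]
ee_rot: [0.658, 0.753, -0.0, 0.001]
wrist_force: [1.1, -0.3, -1.8]
gripper_width: 0.467
gripper_force: 20.0
```

>>> arm_command:
  jaw: [-1, -1, -1, -1, -1, -1, -1]
  linear:
    - [0, 0, -0.8]
    - [0, 0, 0]
    - [0, 0, 0]
    - [0, 0, 0]
    - [0, 0, 0]
    - [0, 0, 0]
    - [0, 0, 0]
  turn: [0, 0, 0, 0, 0, 0, 0]
  grip_force: 10

```text
time: 35.77
eef_pos: [0.5305, -0.134, 0.3594]
ee_rot: [0.658, 0.753, -0.0, -0.001]
wrist_force: [-0.9, 0.4, -1.3]
gripper_width: 0.472
gripper_force: 10.0
```

```bash
python3 cup.py .135
```

```text
grip px [226. 112.] [ 0.53060128 -0.13406083  0.35969723] 0.468790534632146 9.998419624753296 [ 0.51205894 -0.61903932 -2.52079366]
[ 224  105   37   65 1175] [240.5 139.2]
105 232 232 | 110 224 235 | 115 224 238 | 120 224 240 | 125 225 243 | 130 225 245 | 135 227 248 | 140 230 251 | 145 233 254 | 150 235 256 | 155 238 258 | 160 241 260 | 165 243 259 | 
 0 foot px [229.3 160.4]
 10 foot px [237.4 163. ]
 20 foot px [245.4 164.2]
 30 foot px [253. 164.]
```

>>> arm_command:
  jaw: [-1, -1, -1, -1, -1]
  linear:
    - [0, 0, 0]
    - [0, 0, 0]
    - [0, 0, 0]
    - [0, 0, 0]
    - [0, 0, 0]
  turn: [0, 0, 0, 0, 0]
  grip_force: 7

```text
time: 36.23
eef_pos: [0.5309, -0.1341, 0.3605]
ee_rot: [0.658, 0.753, 0.0, 0.0]
wrist_force: [-1.0, 0.4, -1.7]
gripper_width: 0.468
gripper_force: 7.0
```

```bash
python3 cup.py .135
```

```text
grip px [226. 112.] [ 0.53084612 -0.13405875  0.36051603] 0.4719967119715676 6.9998985808342695 [ 0.10190408  0.23866566 -2.44724354]
[ 221  105   31   65 1101] [235.3 139. ]
105 230 230 | 110 223 235 | 115 224 237 | 120 224 238 | 125 225 240 | 130 222 241 | 135 224 243 | 140 225 244 | 145 227 246 | 150 229 248 | 155 231 249 | 160 232 251 | 165 234 249 | 
 0 foot px [229.2 160.2]
 10 foot px [237.3 162.8]
 20 foot px [245.3 164. ]
 30 foot px [252.9 163.8]
```

>>> arm_command:
  jaw: [-1, -1, -1, -1, -1]
  linear:
    - [0, 0, 0]
    - [0, 0, 0]
    - [0, 0, 0]
    - [0, 0, 0]
    - [0, 0, 0]
  turn: [0, 0, 0, 0, 0]
  grip_force: 5.5

```text
time: 36.7
eef_pos: [0.5308, -0.1341, 0.3604]
ee_rot: [0.658, 0.753, 0.0, -0.0]
wrist_force: [0.2, 0.2, -1.6]
gripper_width: 0.473
gripper_force: 5.5
```

```bash
python3 cup.py .135; python3 - <<'E'
from h import *
print();plan([.5877,.138,.36],7.7)
E
```

```text
grip px [226. 112.] [ 0.53084766 -0.13405962  0.36044716] 0.4688490786732771 5.499997199513018 [-0.57828109 -0.34522098 -1.35735869]
[ 221  105   31   65 1097] [235.2 138.9]
105 230 230 | 110 223 235 | 115 224 236 | 120 224 238 | 125 225 240 | 130 222 241 | 135 224 243 | 140 225 244 | 145 227 246 | 150 229 248 | 155 230 249 | 160 232 250 | 165 234 249 | 
 0 foot px [229.2 160.2]
 10 foot px [237.3 162.8]
 20 foot px [245.3 164. ]
 30 foot px [252.9 163.8]
y-head 7.7 turn -0.0 (or 180.0) q6 -0.51 shift cm [26.2   9.28  0.05]
```

The narrow cup still leans about 14°. I'll use the start of the transfer to swing it, with a light grip while accelerating and a firmer one while slowing.

>>> arm_command:
  jaw: [-1, -1, -1]
  linear:
    - [2, 0.7, 0]
    - [2, 0.7, 0]
    - [2, 0.7, 0]
  turn: [0, 0, 0]
  grip_force: 6

```text
time: 37.0
eef_pos: [0.5437, -0.0714, 0.3604]
ee_rot: [0.659, 0.752, 0.0, -0.0]
wrist_force: [-0.5, -0.3, -1.8]
gripper_width: 0.473
gripper_force: 6.0
```

>>> arm_command:
  jaw: [-1, -1, -1, -1, -1, -1, -1, -1, -1, -1]
  linear:
    - [2, 0.7, 0]
    - [2, 0.7, 0]
    - [2, 0.7, 0]
    - [2, 0.7, 0]
    - [2, 0.7, 0]
    - [2, 0.7, 0]
    - [1.8, 0.7, 0]
    - [1.6, 0.6, 0]
    - [1.2, 0.5, 0]
    - [0.9, 0.3, 0]
  turn: [0, 0, 0, 0, 0, 0, 0, 0, 0, 0]
  grip_force: 20

```text
time: 37.83
eef_pos: [0.5831, 0.1113, 0.3603]
ee_rot: [0.658, 0.753, 0.0, -0.0]
wrist_force: [0.1, -0.4, -1.2]
gripper_width: 0.465
gripper_force: 20.0
```

>>> arm_command:
  jaw: [-1, -1, -1, -1, -1]
  linear:
    - [0.8, 0.2, 0]
    - [0.6, 0.2, 0]
    - [0.4, 0.2, 0]
    - [0, 0, 0]
    - [0, 0, 0]
  turn: [0, 0, 0, 0, 0]

```text
time: 38.25
eef_pos: [0.5863, 0.1283, 0.3604]
ee_rot: [0.658, 0.753, -0.0, 0.0]
wrist_force: [-0.1, 0.4, -1.5]
gripper_width: 0.467
gripper_force: 20.0
```

```bash
python3 cup.py .135; python3 - <<'E'
from h import *
print();plan([.5877,.138,.36],7.7)
E
```

```text
grip px [308. 175.] [0.58627745 0.12810616 0.36048574] 0.46763333147474373 19.999749222770333 [ 0.29261626 -0.8080677  -1.82027512]
[ 279  166   41   67 1451] [305.4 206.4]
166 309 312 | 171 308 318 | 176 308 319 | 181 308 319 | 186 307 319 | 191 298 319 | 196 298 319 | 201 298 319 | 206 298 319 | 211 287 319 | 216 282 319 | 221 279 319 | 226 281 318 | 231 304 314 | 
 0 foot px [304.4 223.6]
 10 foot px [314.4 227.2]
 20 foot px [324.4 229.4]
 30 foot px [334.2 230. ]
y-head 7.6 turn -0.1 (or 179.9) q6 -0.03 shift cm [0.96 0.27 0.05]
```

>>> arm_command:
  jaw: [-1, -1, -1, -1, -1, -1, -1, -1, -1, -1]
  linear:
    - [0.1, 0.3, 0]
    - [0, 0, 0.5]
    - [0, 0, 1.5]
    - [0, 0, 2]
    - [0, 0, 2]
    - [0, 0, 2]
    - [0, 0, 1.5]
    - [0, 0, 0.7]
    - [0, 0, 0]
    - [0, 0, 0]
  turn: [0, 0, 0, 0, 0, 0, 0, 0, 0, 0]

```text
time: 39.13
eef_pos: [0.5894, 0.1299, 0.2587]
ee_rot: [0.658, 0.753, 0.0, 0.0]
wrist_force: [0.5, 0.7, -1.2]
gripper_width: 0.467
gripper_force: 20.0
```

```bash
cat > low.py <<'E'
from h import *
S=cam("scene");_,K,RR,t=S; pr=lambda w:(lambda c:(c[:2]/c[2]).round(1))(K@(RR@np.array(w)+t))
s=robot.get_state();p=s["eef_pos"];print(p,s["wrist_force"],s["gripper_width"],s["gripper_force"])
h=cv2.cvtColor(S[0],cv2.COLOR_RGB2HSV); m=cv2.inRange(h,(14,110,50),(30,255,255))
for y in range(205,300,4):
    r=np.flatnonzero(m[y,283:335])+283; print(y,r.min() if len(r) else 0,r.max() if len(r) else 0,end=" | ")
f=p[2]+.019-.137
print("\nfoot z",f,"upright axis px grip",pr([p[0],p[1],p[2]+.019]),"foot",pr([p[0],p[1],f]),"target foot px",pr([.5877,.1385,f]),"mid rim",pr([.5877,.1385,.122]))
np.set_printoptions(linewidth=250); print(h[236:280:2,284:324:2,2])
E
python3 low.py
```

```text
[0.58977998 0.12998658 0.25942154] [ 0.41775115  0.5284721  -1.31270342] 0.46404109171956326 19.999734330922365
205 306 308 | 209 306 314 | 213 287 315 | 217 283 315 | 221 283 315 | 225 283 315 | 229 287 315 | 233 296 315 | 237 296 315 | 241 296 315 | 245 297 315 | 249 296 315 | 253 297 315 | 257 297 315 | 261 292 317 | 265 287 319 | 269 285 319 | 273 285 320 | 277 285 320 | 281 285 320 | 285 285 319 | 289 285 319 | 293 285 318 | 297 285 318 | 
foot z 0.1414215383171437 upright axis px grip [304.9 213.5] foot [301.9 256.9] target foot px [305.6 258.2] mid rim [305.1 263.8]
[[112 113 113 113 113 111 125 130 134 149 167 191 208 222 230 233 135  76  75 155]
 [113 112 112 112 112 112 125 128 134 147 167 190 209 222 230 233 135  77  80 182]
 [111 113 112 112 113 112 124 128 135 146 167 188 208 223 232 232 136  75  85 119]
 [113 112 109 114 111 112 125 128 133 144 166 190 209 223 231 232 138 112 112 110]
 [111 113 112 110 113 112 121 127 131 145 166 190 209 223 231 232 137 113 112 112]
 [111 113 113 113 111 111 120 128 132 144 165 187 210 223 231 232 137 109 111 112]
 [113 113 113 112 113 
[... 606 characters left out ...]
89 213 227 236 167 131 237 110 116]
 [116 113 171 129 148 124 226 226 207 140 171 189 217 193 153 130 127 212 113 112]
 [114 147 128 129 152 226 232 226 150 132 132 133 134 133 133 130 128 180 113 113]
 [113 167 126 130 154 240 231 153 132 133 134 133 133 133 132 129 128 226 182 114]
 [124 135 126 130 130 222 154 130 131 132 132 132 132 134 131 128 149 241 236 117]
 [124 131 126 131 129 131 215 131 131 131 131 134 133 133 131 141 242 224 229 114]
 [102 145 128 131 128 127 132 200 237 157 131 131 131 143 237 238 231 225 223 114]
 [ 87 187 126 132 128 128 130 133 139 174 178 213 202 218 220 228 232 207 242 115]
 [ 87 143 140 131 127 129 130 133 138 148 162 182 196 213 221 229 233 190 225 113]]
```

Narrow foot is centred over the middle mouth: centre x 305.7 against a target of 305.6. Lowering.

>>> arm_command:
  jaw: [-1, -1, -1, -1, -1, -1, -1, -1, -1, -1]
  linear:
    - [0, 0, 0.7]
    - [0, 0, 1.2]
    - [0, 0, 1.3]
    - [0, 0, 1.3]
    - [0, 0, 1.3]
    - [0, 0, 1.3]
    - [0.1, 0, 1.3]
    - [0.1, 0, 1.3]
    - [0.2, 0, 1.2]
    - [0, 0, 0]
  turn: [0, 0, 0, 0, 0, 0, 0, 0, 0, 0]
  grip_force: 12

```text
time: 40.02
eef_pos: [0.5873, 0.1342, 0.1475]
ee_rot: [0.658, 0.753, -0.001, -0.001]
wrist_force: [0.6, -0.6, -2.3]
gripper_width: 0.47
gripper_force: 12.0
```

>>> arm_command:
  jaw: [-1, -1, -1, -1]
  linear:
    - [0.2, 0, 0.8]
    - [0.2, 0, 0.5]
    - [0, 0, 0.2]
    - [0, 0, 0]
  turn: [0, 0, 0, 0]

```text
time: 40.35
eef_pos: [0.5882, 0.1379, 0.1344]
ee_rot: [0.658, 0.753, -0.0, 0.0]
wrist_force: [0.1, -0.2, -1.3]
gripper_width: 0.466
gripper_force: 12.0
```

```bash
python3 low.py | head -3
```

```text
[0.58828808 0.13789764 0.13467832] [ 0.94702513 -0.69598494 -2.92990032] 0.47022623659601775 11.999879814684391
205 0 0 | 209 287 293 | 213 287 293 | 217 283 295 | 221 283 324 | 225 283 326 | 229 0 0 | 233 0 0 | 237 0 0 | 241 0 0 | 245 311 311 | 249 308 313 | 253 306 315 | 257 306 315 | 261 292 317 | 265 287 319 | 269 285 319 | 273 285 320 | 277 285 320 | 281 285 320 | 285 285 319 | 289 285 319 | 293 285 318 | 297 285 318 | 
foot z 0.016678322979786525 upright axis px grip [305.5 254.6] foot [302.6 291.8] target foot px [303.  291.7] mid rim [305.1 263.8]
```

Another 9 mm or so to go. I'll step down until the floor takes the load.

>>> arm_command:
  jaw: [-1, -1, -1, -1, -1]
  linear:
    - [0, 0, 0.3]
    - [0, 0, 0.3]
    - [0, 0, 0.2]
    - [0, 0, 0]
    - [0, 0, 0]
  turn: [0, 0, 0, 0, 0]

```text
time: 40.82
eef_pos: [0.5898, 0.1387, 0.1291]
ee_rot: [0.658, 0.753, 0.002, 0.001]
wrist_force: [-0.2, -0.2, 8.3]
gripper_width: 0.465
gripper_force: 12.0
```

>>> arm_command:
  jaw: [-0.05, 0, 0.2, 0.4, 0.6, 0.6, 0.6, 0.6, 0.6, 0.6]
  linear:
    - [0, 0, 0]
    - [0, 0, 0]
    - [0, 0, 0]
    - [0, 0, 0]
    - [0, 0, 0]
    - [0, 0, -0.5]
    - [0, 0, -1]
    - [0, 0, -2]
    - [0, 0, -3]
    - [0, 0, -3]
  turn: [0, 0, 0, 0, 0, 0, 0, 0, 0, 0]

```text
time: 41.65
eef_pos: [0.5876, 0.1379, 0.2226]
ee_rot: [0.658, 0.753, -0.0, -0.0]
wrist_force: [0.6, -0.8, 0.3]
gripper_width: 0.8
gripper_force: 0.0
```

>>> arm_command:
  jaw: [0.6, 0.6, 0.6, 0.6, 0.6, 0.6, 0.6, 0.6, 0.6, 0.6]
  linear:
    - [0, 0, -3]
    - [0, 0, -2]
    - [-2, -2, 0]
    - [-3, -3, 0]
    - [-3, -3, 0]
    - [-3, -3, 0]
    - [-3, -3, 0]
    - [0, 0, 0]
    - [0, 0, 0]
    - [0, 0, 0]
  turn: [0, 0, 0, 0, 0, 0, 0, 0, 0, 0]

```text
time: 42.48
eef_pos: [0.4704, -0.0169, 0.2724]
ee_rot: [0.659, 0.752, 0.001, 0.001]
wrist_force: [-0.1, -0.0, -0.1]
gripper_width: 0.802
gripper_force: 0.0
```

```bash
python3 low.py | head -3; python3 - <<'E'
from h import *
T=cam("top");g=cv2.cvtColor(cv2.resize(T[0][120:180,190:260],None,fx=8,fy=8,interpolation=cv2.INTER_CUBIC),cv2.COLOR_RGB2GRAY)
for rr in((.022,.154),(.0305,.122),(.042,.09)):
    r=rr[0]*523.8/(1.348-rr[1])*8
    c=cv2.HoughCircles(cv2.GaussianBlur(g,(9,9),2),cv2.HOUGH_GRADIENT,1,12,param1=80,param2=12,minRadius=int(r-6),maxRadius=int(r+6))
    if c is None: print(rr,"none");continue
    for x,y,q in c[0][:2]: p=((x+.5)/8-.5+190,(y+.5)/8-.5+120); print(rr,q/8,plane(T,p,rr[1]).round(4))
S=cam("scene");h=cv2.cvtColor(S[0],cv2.COLOR_RGB2HSV);h2=cv2.cvtColor(T[0],cv2.COLOR_RGB2HSV)
for n,H,(x0,y0,x1,y1) in(("S",h,(370,200,465,380)),("T",h2,(60,120,185,210))):
    m=cv2.inRange(H[y0:y1,x0:x1],(5,60,60),(18,170,255));k,l,st,ce=cv2.connectedComponentsWithStats(m)
    if k>1: i=1+np.argmax(st[1:,4]);print(n,st[i],ce[i]+[x0,y0])
E
```

```text
[ 0.47069747 -0.0164737   0.27209983] [-0.6274525  -0.29601186  0.89218224] 0.7988822627797479 0.0
205 0 0 | 209 287 293 | 213 287 293 | 217 283 298 | 221 283 300 | 225 283 299 | 229 287 293 | 233 0 0 | 237 0 0 | 241 0 0 | 245 0 0 | 249 307 308 | 253 300 316 | 257 297 318 | 261 292 317 | 265 287 319 | 269 285 319 | 273 285 320 | 277 285 320 | 281 285 320 | 285 285 319 | 289 285 319 | 293 285 318 | 297 285 318 | 
foot z 0.15409982875534767 upright axis px grip [284.2 152. ] foot [283.1 195.9] target foot px [305.8 254.5] mid rim [305.1 263.8]
(0.022, 0.154) 9.6 [0.5871 0.1437 0.154 ]
(0.022, 0.154) 9.1125 [0.5833 0.1452 0.154 ]
(0.0305, 0.122) 13.125 [0.5881 0.1393 0.122 ]
(0.042, 0.09) none
S [ 29  85  26  18 245] [411.26122449 294.24897959]
T [ 40  39  30  17 259] [114.31660232 167.38223938]
```

```bash
python3 - <<'E'
from h import *
S=cam("scene");T=cam("top");print(tri(S,(411.26,294.25),T,(114.3,167.4)))
for a,b in(((402,299),(129,170)),):print(tri(S,a,T,b))
print(robot.close_job())
E
```

```text
(array([0.52880372, 0.36898206, 0.14299716]), np.float64(6.63335182020109e-05))
(array([0.52710223, 0.34883825, 0.10668184]), np.float64(0.008419874780985832))
the job is handed in; nothing more can be done
None
```

The job is handed in at about 42 s of the 72 s limit; no verdict came back. The camera check shows the file handle-up in the tool pot, after one slip and re-grip. The wide cup is still standing in place, with the middle cup and then the narrow cup nested in it, rims about 10 mm and 5 mm off-centre; I did not re-measure the bystanders.

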